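Pack the rocker blocks flat side down in two layers

ROBOT

A 6-joint arm with a two-finger parallel gripper is mounted at the origin on the work surface. World frame = base frame: x ahead of the robot, y to its left, z up, the work surface at z = 0. Lengths are in m, angles in rad, forces in N, time in s.
With the tool pointing down it reaches from about 0.375 to 0.975 m from the base axis. Payload 3.8 kg.
Tool frame: the origin (TCP) lies on the centre line of the jaws, within the pads' length; the fingertips stand 11 mm ahead of it and the grasp point (between the pads) lies 8 mm behind it; z points along the fingers, y is the line along which they close (so a half turn about z gives the same grasp; the last joint's range is limited). The gripper opens to 88 mm and grips with 3 to 60 N. Pads are 18 mm wide; open, the fingers measure 123 mm over their backs; the gripper's body (75 mm by 187 mm) begins 45 mm behind the grasp point.
Start: joints at [-1.387, 0.264, 1.604, -0, 1.274, -0.037], TCP at [0.148, -0.659, 0.222] pointing down, gripper open.
Joint ranges: [-2.63, 2.63], [-0.94, 2.18], [0.31, 2.57], [-1.31, 4.45], [0, 2.66], [-2.55, 2.55]. Speed limits (rad/s): [2.57, 2.57, 3.14, 3.14, 3.14, 3.14].

INTERFACE

Orientations are given as a unit quaternion [w, x, y, z].
In Python, from bench import robot, imaging gives the robot as it stands. The module is installed in compiled form; this text tells all that it offers.
- The arm moves only by the tool move_arm, never from a script. Its argument "targets" is a list of rows, each a list of 6 numbers: the shift along the tool's x, y, z in m, then the turn, a rotation vector about the tool's x, y, z in rad. In form: [[tx, ty, tz, rx, ry, rz], ...]. A call has 1 to 20 rows; each row is the pose to reach, as a shift and turn from the pose commanded when the call began, along the tool's axes at that moment; what a row does not reach only later rows make up. A row lasts 1/10 s, in which the tool goes at most 50 mm and 8.59 degrees, less where a joint would pass 70% of its speed; a pose out of reach is approached as far as the arm can. A call with a gripper value outside its range is refused whole. "jaw" is the finger opening in m, from 0 to 0.0881, set as the call begins (left out, the last holds). The fingers move at their own pace and stop on an object; the grip force is fixed at half the most. Time passes only in rows, so rows that repeat a pose let the fingers close. It gives the time, the measured TCP pose, the force and the opening at its end, in the units of the state.
- robot.get_state(): the state, without advancing time (a new reading comes with each control period).
- imaging.get_image(name): name is "side" or "top" or "wrist"; returns the picture (480x640x3 uint8, blue, green, red); there is no depth.
- imaging.camera_model(name): a dict with "camera_matrix" (3x3 intrinsics, pixels), "dist" ([k1, k2, p1, p2, k3] as OpenCV has them; the pictures are not rectified), "xyz" and "attitude" of the camera in the world. Camera axes: x right, y down, z forward; pixel columns grow to the right and rows downward; lengths in m; the calibration is good to about 2 mm. A picture is of the moment at which its call begins: read the wrist's pose just before it. camera_model takes no time and is no camera call; for the wrist camera it gives the pose at the moment of the call.
- robot.sign_off(): hands the job in, once; it reports no verdict.
The state is a dict: "t": time; "qpos": joint angles; "qd": joint speeds; "tau": joint torques, N m; "position": TCP position; "orientation": TCP orientation; "ft_force": force on the tool from outside, world axes, zero at the start; "torque": the same for the moment, N m; "gripper_width": opening from 0.0 (shut) to 1.0 (fully open).
Only numpy, scipy, OpenCV 4.12 (cv2) and the standard library are available. Lean on these libraries where they do the work, as an engineer would, in place of code of your own. Each camera call takes 0.05 s, during which the arm holds its last target. There are 200 camera calls.

TASK

The red and blue rocker blocks lie on their curved faces, rocking at a touch; turn them over and pack them in two layers on the dark wooden packing board, every block flat side down, curved face up and squarely lined up with the board. First set the two red blocks in a row along the board, one towards each end, then lay the cork separator sheet level across both of them, lengthwise over the middle of the board, then set the one or two blue blocks flat side down on the sheet. Leave the slate, the mallet, the punch block and the tin where they are.

Things in the scene. Friction and masses are not known exactly. Their poses are not given: they have to be found in the camera images.
- saddle_a_mid (a point): Red rocker block (lower layer), about 0.3 kg, 80 (x) x 56 (y) x 30 mm (z). One 80 x 56 face is flat, bare metal in its middle; the opposite face is curved about y (radius 73 mm, crown at mid-face). Point: the block's centre, 15 mm from flat face and crown. z points from flat face to crown: up when it sits flat side down, down while it lies rocking on its curve, as at the start.
- saddle_b_mid (a point): The other red block (lower layer), same shape. On every block the end faces (facing +y and -y, 56 mm apart) are flat, parallel and the place to grip, so that the block can be rolled over about its y axis; the gripper can do half of the turn, then take a new hold.
- saddle_c_mid (a point): Blue block (upper layer), same shape as the red ones. On every block the straight sides (facing +x and -x) rise 18 mm square from the flat face; it can stand, not very firmly, on either of them, 80 mm tall, half-way in turning it over. None if absent.
- saddle_d_mid (a point): The other blue block (upper layer), same shape as the red ones. None if absent.
- sheet_mid (a point): cork separator sheet, stiff, 220 mm (its x) by 64 mm (its y) by 8 mm thick, 0.12 kg, lying loose on the bench at the start; this point is its centre, z is up
- board_top (a point): dark wooden packing board, fixed to the bench, 240 mm (its x) by 100 mm (its y), 18 mm high; this point is the centre of its top face, x runs along its length, z up
- slate: bystander: loose dark slate tile, 200 mm x 120 mm x 7 mm, flat on the bench; origin at the centre of its underside
- mallet: bystander: ash mallet lying on the bench, 260 mm long along its x, head 62 x 100 x 60 mm at the +x end; origin on the bench
- punch: bystander: steel punch block 80 x 80 x 25 mm with a short 30 mm stud on top; origin at the centre of its underside
- tin: bystander: open tin of copper slate hooks, 90 mm across, tin 90 mm high, hooks up to 135 mm; origin at the centre of its underside
Mind the look-alikes: they are no part of the job. Leave any orange or yellow look-alike of the part that bears saddle_d_mid alone.

How it is judged:
On the way, in this order (a step that is already met when the one before it is completed fails the run):
1. both red blocks sit released on the board, flat side down (x of saddle_a_mid in the frame of board_top between -0.11 and 0.11 m and y of saddle_a_mid in the frame of board_top between -0.04 and 0.04 m and angle between each of saddle_a_mid, saddle_b_mid's own z axis and vertical below 0.1 rad and z of saddle_a_mid in the frame of board_top between 0.01 and 0.02 m and contact force between the fingers and saddle_a below 0.05 N and x of saddle_b_mid in the frame of board_top between -0.11 and 0.11 m and y of saddle_b_mid in the frame of board_top between -0.04 and 0.04 m and z of saddle_b_mid in the frame of board_top between 0.01 and 0.02 m and contact force between the fingers and saddle_b below 0.05 N), for 0.2 s.
2. the sheet lies level on the lower blocks over the board, released (z of sheet_mid in the frame of board_top between 0.029 and 0.039 m and angle between sheet_mid's own z axis and vertical below 0.08 rad and horizontal distance between sheet_mid and board_top below 0.04 m and angle between the x axis of sheet_mid and the x axis of board_top, either way round below 0.3 rad and contact force between the fingers and sheet below 0.05 N), for 0.3 s.
At the end, for the whole second after the job is handed in: Red blocks on the board, sheet on them, blue blocks on the sheet. Blocks at rest, flat side down (0.1 rad), square to the board (0.3 rad), centres within 110 mm along and 40 mm across of its middle; the sheet level (0.08 rad), within 40 mm and 0.3 rad of the board's middle and length (all of step 1 and z of sheet_mid in the frame of board_top between 0.029 and 0.039 m and angle between sheet_mid's own z axis and vertical below 0.08 rad and horizontal distance between sheet_mid and board_top below 0.04 m and angle between the x axis of sheet_mid and the x axis of board_top, either way round below 0.3 rad and angle between the y axis of each of saddle_a_mid, saddle_b_mid, saddle_c_mid, saddle_d_mid and the y axis of board_top, either way round below 0.3 rad and x of saddle_c_mid in the frame of board_top between -0.11 and 0.11 m and y of saddle_c_mid in the frame of board_top between -0.04 and 0.04 m and angle between each of saddle_c_mid, saddle_d_mid's own z axis and vertical below 0.1 rad and z of saddle_c_mid in the frame of board_top between 0.046 and 0.06 m and contact force between the fingers and saddle_c below 0.05 N and x of saddle_d_mid in the frame of board_top between -0.11 and 0.11 m and y of saddle_d_mid in the frame of board_top between -0.04 and 0.04 m and z of saddle_d_mid in the frame of board_top between 0.046 and 0.06 m and contact force between the fingers and saddle_d below 0.05 N and linear speed of each of saddle_a, saddle_b, saddle_c, saddle_d, sheet below 0.02 m/s and angular speed of each of saddle_a, saddle_b, saddle_c, saddle_d below 0.1 rad/s); the robot touches nothing.
It fails at once if the slate is moved more than 40 mm (distance of slate from where it was at the start of the episode above 0.04 m).
It fails at once if the mallet is moved more than 40 mm (distance of mallet from where it was at the start of the episode above 0.04 m).
It fails at once if the punch is moved more than 40 mm (distance of punch from where it was at the start of the episode above 0.04 m).
It fails at once if the tin is moved more than 40 mm (distance of tin from where it was at the start of the episode above 0.04 m).
Of saddle_c, saddle_d only 1 to 2 are there at a start; the rules pass over those that are not, and their reading is None.
At some moment in a run one of saddle_c, saddle_d may be knocked a few centimetres aside while the robot is not near it.
Once in a run the grip may slacken for a moment while it holds something.
It also fails if it takes over 210 s, if anything falls off the work surface, if the arm or the gripper's body presses on something with over 40 N, if the wrist force passes 120 N, or if a joint passes its speed limit or range.

## Working session

There is one attempt and no reset: what is moved stays moved. The work goes in short steps, Python scripts to look and compute and a tool call to move; the robot and the scene stay as the last step left them, time stands still between calls to the robot, and variables do not carry over. Pictures are saved under pics/ and viewed, on a budget of 14 in all, crops included, one or two more only if the job needs it, and the job is handed in when it is done.

Besides the shell and the picture viewer there is one more tool, called after ">>>" by a JSON object that holds its "api" and its "payload", one argument or row to a line. move_arm: Moves the arm, as the interface text tells. Its arguments: {"type":"object","properties":{"targets":{"type":"array"},"jaw":{"type":"number"}},"required":["targets"]}

```bash
mkdir -p pics; python3 - <<'E'
from bench import robot, imaging
import cv2
s=robot.get_state(); print(s)
for n in("top","side"):
    cv2.imwrite(f"pics/{n}0.png",imaging.get_image(n)); print(n,imaging.camera_model(n))
print(imaging.camera_model("wrist"))
E
```

```text
{'t': 0.0, 'qpos': array([-1.38690659e+00,  2.64747530e-01,  1.60533052e+00, -8.82879751e-06,
        1.27368633e+00, -3.68788400e-02]), 'qd': array([ 0.00067784, -0.00213392, -0.00085227, -0.00043415, -0.00072666,
       -0.00076796]), 'tau': array([-1.55210026e-03, -5.02118540e+01, -3.56875885e+01,  7.26565928e-02,
        2.94191949e-02, -1.98956873e-04]), 'position': array([ 0.14768793, -0.65790295,  0.2206153 ]), 'orientation': array([-1.08262378e-03,  9.93913109e-01,  1.10161480e-01, -8.39533848e-05]), 'ft_force': array([ 0.28995473,  0.39904997, -0.28245317]), 'torque': array([-0.03237634,  0.01873278,  0.060867  ]), 'gripper_width': 1.0000759253640124}
top {'camera_matrix': array([[531.71559177,   0.        , 319.63322803],
       [  0.        , 531.71559177, 245.6927704 ],
       [  0.        ,   0.        ,   1.        ]]), 'dist': array([-0.15155285,  0.        ,  0.        ,  0.        ,  0.        ]), 'xyz': array([ 0.35004284, -0.02541311,  1.50704159]), 'attitude': array([-0.06410963,  0.70597906, -0.7030138 ,  0.05705366])}
side {'camera_matrix': array([[599.44989837,   0.        , 326.86473735],
       [  0.        , 599.44989837, 239.86434871],
       [  0.        ,   0.        ,   1.        ]]), 'dist': array([-0.02635477,  0.        ,  0.        ,  0.        ,  0.        ]), 'xyz': array([-0.17848063,  0.80300528,  1.29631706]), 'attitude': array([ 0.12990798, -0.35895034,  0.86055936, -0.33721827])}
{'camera_matrix': array([[380.78491467,   0.        , 326.09301388],
       [  0.        , 380.78491467, 242.22603433],
       [  0.        ,   0.        ,   1.        ]]), 'dist': array([-0.05674068,  0.        ,  0.        ,  0.        ,  0.        ]), 'xyz': array([ 0.22118852, -0.64014764,  0.38241637]), 'attitude': array([ 0.11562532,  0.77210738, -0.61775253, -0.09414235])}
```

View pics/top0.png

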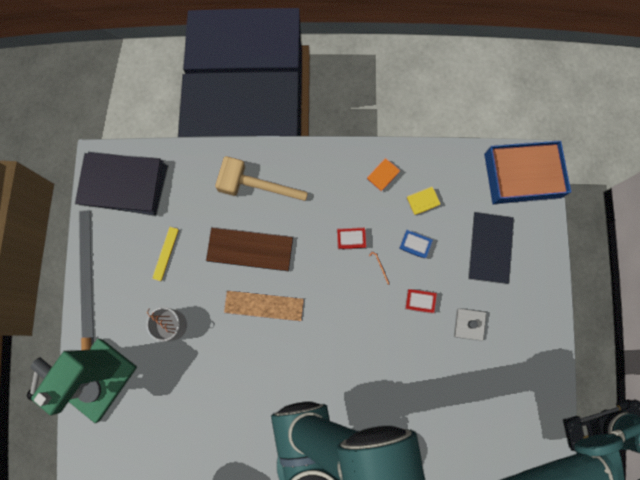

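View pics/side0.png

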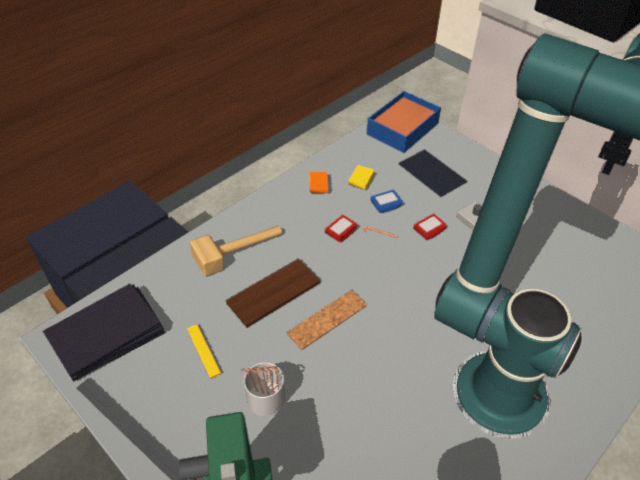

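The top view shows:
- **Red blocks:** (351,239) and (421,301), flat (metal) face up.
- **Blue block:** only one, at (416,244).
- **Look-alikes:** orange (384,175) and yellow (424,200), which I leave alone.
- **Board and sheet:** board at (250,249), sheet at (264,306).
- **Bystanders:** mallet (262,180), slate (491,247), punch (471,324) and tin (165,323). A loose hook lies at (380,267).

I'll measure these with the calibration and check them in an enlarged crop.

```bash
cat > h.py <<'E'
import numpy as np, cv2
from bench import robot, imaging
from scipy.spatial.transform import Rotation as R
def rot(q): return R.from_quat([q[1],q[2],q[3],q[0]])
def p2w(m,px,z):
    px=np.array(px,float).reshape(-1,1,2)
    n=cv2.undistortPoints(px,m["camera_matrix"],m["dist"]).reshape(-1,2)
    d=rot(m["attitude"]).apply(np.c_[n,np.ones(len(n))]); o=m["xyz"]
    return o+d*((z-o[2])/d[:,2])[:,None]
def box(m,mask,z,seed):
    n,l,s,c=cv2.connectedComponentsWithStats(mask.astype(np.uint8))
    ys,xs=np.where(mask); i=np.argmin((xs-seed[0])**2+(ys-seed[1])**2)
    k=l[ys[i],xs[i]]
    ct=max(cv2.findContours((l==k).astype(np.uint8),cv2.RETR_EXTERNAL,cv2.CHAIN_APPROX_NONE)[0],key=cv2.contourArea)
    w=p2w(m,ct.reshape(-1,2),z)[:,:2]*1000
    r=cv2.minAreaRect(w.astype(np.float32)); b=cv2.boxPoints(r)
    e=max((b[1]-b[0],b[2]-b[1]),key=np.linalg.norm)
    a=np.degrees(np.arctan2(e[1],e[0]))
    a=(a+90)%180-90
    return np.round(r[0],1),np.round(sorted(r[1]),1),round(a,1)   # centre mm, sizes, long-axis angle from world x (-90..90)
def masks(im):
    b,g,r=[im[...,i].astype(int) for i in range(3)]
    return dict(red=(r>110)&(g<70)&(b<70), blue=(b>100)&(r<80)&(b-r>50)&(g<130),
      board=(r>35)&(r<130)&(r-b>20)&(g<70)&(g>10), cork=(r>120)&(b<120)&(r-b>45)&(g>60))
def move_to(p,q=None):   # shift and turn from the present measured pose, in tool axes
    s=robot.get_state(); T=rot(s["orientation"])
    return T.inv().apply(np.array(p)-s["position"])
E
python3 - <<'E'
from h import *
im=cv2.imread("pics/top0.png"); m=imaging.camera_model("top"); k=masks(im)
for n,c,z,s in(("A","red",.03,(351,230)),("B","red",.03,(421,293)),("C","blue",.03,(416,235)),("board","board",.018,(250,249)),("sheet","cork",.008,(264,306))):
    print(n,*box(m,k[c],z,s))
for n,px,z in (("punch",(471,324),.02),("tin",(165,323),.05),("slate",(491,247),0),("malletend",(308,196),.02),("hook",(380,267),0),("yel",(424,200),.02),("or",(384,175),.02)): print(n,p2w(m,px,z)[0].round(3))
cv2.imwrite("pics/crop0.png",cv2.resize(im[150:350,190:510],(800,500),interpolation=cv2.INTER_CUBIC))
E
```

```text
A [627.6 -99.8] [55.8 78.1] -87.0
B [ 452.1 -292.9] [55.5 79.5] 81.3
C [ 612.3 -282. ] [59.6 79.1] 68.6
board [598.8 190.9] [ 96.8 236.5] 83.4
sheet [438.6 148.7] [ 62.1 218.4] 84.4
punch [ 0.386 -0.435  0.02 ]
tin [0.384 0.416 0.05 ]
slate [ 0.609 -0.509  0.   ]
malletend [0.753 0.024 0.02 ]
hook [ 0.55  -0.183  0.   ]
yel [ 0.743 -0.312  0.02 ]
or [ 0.818 -0.197  0.02 ]
```

View pics/crop0.png

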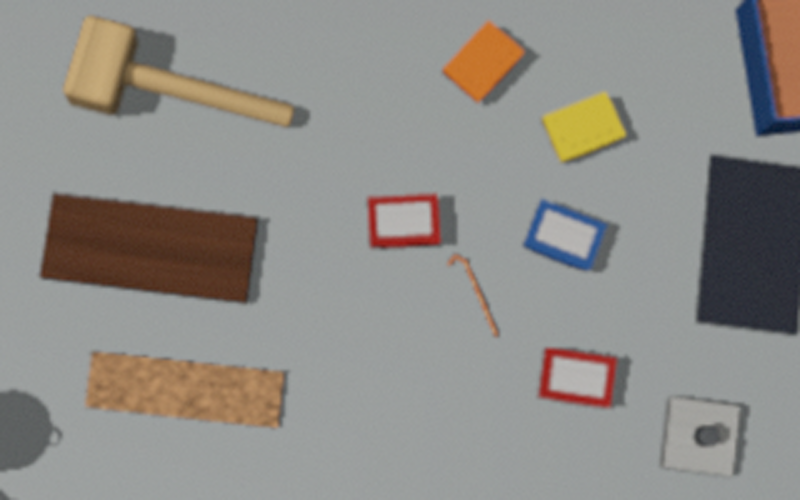

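All sizes match, at 56x80, 97x237 and 62x218 mm. The crop confirms the blue block with bare metal at (568,235), between the plain yellow (585,127) and the two reds, and no second blue anywhere.

Plan for each block: hold the end faces with the tool tilted -45°, turn to +45° so the block stands, take a new hold at -45°, then turn to +45° onto the board.

```bash
cat >> h.py <<'E'
def tgt(x,y,z,psi,th):  # mm, deg : tool y along world angle psi, tilt th about tool y (+: fingers point to +Y side)
    c,s_=np.cos(np.radians(psi)),np.sin(np.radians(psi))
    B=R.from_matrix(np.array([[-s_,c,0],[c,s_,0],[0,0,-1]])) # columns x,y,z
    return np.array([x,y,z])/1000, B*R.from_euler("y",th,degrees=True)
def go(*a):
    s=robot.get_state(); T=rot(s["orientation"]); p,Q=tgt(*a)
    print(a,"row",[float(v) for v in np.r_[T.inv().apply(p-s["position"]).round(4),(T.inv()*Q).as_rotvec().round(3)]])
def st():
    s=robot.get_state(); T=rot(s["orientation"]); M=T.as_matrix()
    psi=np.degrees(np.arctan2(M[1,1],M[0,1])); B=tgt(0,0,0,psi,0)[1]
    print("t",round(s["t"],2),"p",(s["position"]*1000).round(1),"psi",round(psi,1),"th",(B.inv()*T).as_euler("xyz",degrees=True).round(1),"F",s["ft_force"].round(1),"w",round(s["gripper_width"]*88.1,1),"q",s["qpos"].round(2))
E
python3 - <<'E'
from h import *
print(tgt(0,0,0,0,0)[1].as_matrix().round(2)); st(); go(628,-100,130,3,-45)
E
```

```text
[[ 0.  1.  0.]
 [ 1.  0.  0.]
 [ 0.  0. -1.]]
t 0.1 p [ 147.7 -658.   220.8] psi -77.3 th [0.1 0.  0. ] F [-0.7  0.   0.5] w 88.3 q [-1.39  0.26  1.61  0.    1.27 -0.04]
(628, -100, 130, 3, -45) row [0.5908, -0.4391, 0.0917, -0.55, -0.651, -1.324]
```

>>> {"api": "move_arm", "payload": {
  "targets": [
    [0.59,-0.439,0.05,0,0,-1.4],
    [0.59,-0.439,0.05,0,0,-1.4],
    [0.59,-0.439,0.05,0,0,-1.4],
    [0.59,-0.439,0.05,0,0,-1.4],
    [0.59,-0.439,0.05,0,0,-1.4],
    [0.59,-0.439,0.05,0,0,-1.4],
    [0.59,-0.439,0.05,0,0,-1.4],
    [0.59,-0.439,0.05,0,0,-1.4],
    [0.59,-0.439,0.05,0,0,-1.4],
    [0.59,-0.439,0.05,0,0,-1.4],
    [0.59,-0.439,0.05,0,0,-1.4],
    [0.59,-0.439,0.05,0,0,-1.4],
    [0.59,-0.439,0.05,0,0,-1.4],
    [0.59,-0.439,0.05,0,0,-1.4],
    [0.59,-0.439,0.05,0,0,-1.4],
    [0.59,-0.439,0.05,0,0,-1.4],
    [0.59,-0.439,0.05,0,0,-1.4]
  ],
  "jaw": 0.0881
}}

```text
t: 1.8
position: [0.627, -0.1004, 0.171]
orientation: [-0.001, 0.688, 0.725, -0.001]
ft_force: [-0.1, 0.2, 0.1]
gripper_width: 1.002
```

```bash
python3 - <<'E'
from h import *
st(); im=imaging.get_image("wrist"); cv2.imwrite("pics/w1.png",im)
m=imaging.camera_model("wrist"); print(m["xyz"]); k=masks(im); 
print((k["red"]).sum())
try: print(box(m,k["red"],.03,(320,240)))
except Exception as e: print(e)
go(628,-100,100,3,-45)
E
```

```text
t 1.8 p [ 627.  -100.4  171. ] psi 3.0 th [ 0.1 -0.  -0. ] F [-0.1  0.2  0.1] w 88.3 q [-0.2   0.23  1.75 -0.    1.17 -0.25]
[ 0.62212071 -0.02370157  0.33290663]
3734
(array([630.7, -97.4]), array([55.1, 80.7]), np.float32(-87.1))
(628, -100, 100, 3, -45) row [0.0012, 0.0016, 0.0712, -0.002, -0.785, -0.001]
```

View pics/w1.png

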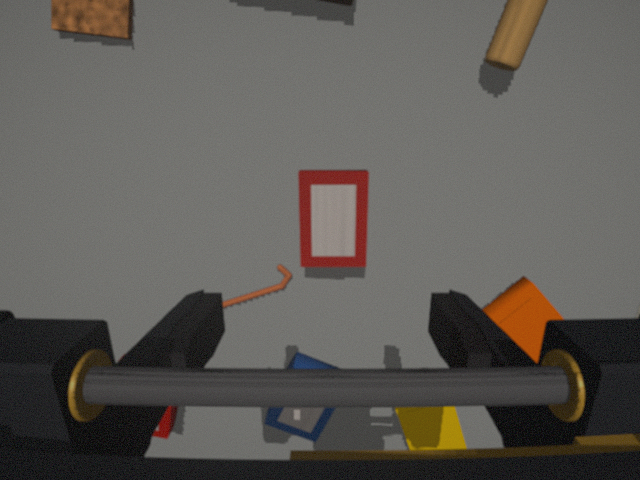

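Red block A sits at (333,218) in the wrist view and measures (630,-98) mm, agreeing with the top camera. Next I tilt to -45° and descend.

>>> {"api": "move_arm", "payload": {
  "targets": [
    [0.002,0.003,0.04,0,-0.15,0],
    [0.002,0.003,0.07,0,-0.3,0],
    [0.002,0.003,0.09,0,-0.45,0],
    [0.002,0.003,0.09,0,-0.6,0],
    [0.002,0.003,0.09,0,-0.75,0],
    [0.002,0.003,0.09,0,-0.785,0],
    [0.002,0.003,0.09,0,-0.785,0],
    [0.002,0.003,0.09,0,-0.785,0],
    [0.002,0.003,0.09,0,-0.785,0]
  ]
}}

```text
t: 2.75
position: [0.6306, -0.1004, 0.0831]
orientation: [0.277, 0.638, 0.669, -0.263]
ft_force: [-0.4, 0.7, -0.4]
gripper_width: 1.0
```

```bash
python3 - <<'E'
from h import *
st(); go(629.5,-99,20,3,-45)
E
```

```text
t 2.75 p [ 630.6 -100.4   83.1] psi 2.7 th [ -0.2 -44.9   0.1] F [-0.4  0.7 -0.4] w 88.1 q [ 0.2   0.44  1.87 -0.86  1.17  0.65]
(629.5, -99, 20, 3, -45) row [0.0456, -0.0011, 0.0437, -0.002, -0.001, -0.005]
```

>>> {"api": "move_arm", "payload": {
  "targets": [
    [0.015,0,0.015,0,0,-0.005],
    [0.03,-0.001,0.03,0,0,-0.005],
    [0.0456,-0.001,0.0437,0,0,-0.005],
    [0.0456,-0.001,0.0437,0,0,-0.005],
    [0.0456,-0.001,0.0437,0,0,-0.005]
  ]
}}

```text
t: 3.25
position: [0.6286, -0.0983, 0.0181]
orientation: [0.276, 0.635, 0.671, -0.265]
ft_force: [1.2, 0.3, -0.4]
gripper_width: 0.999
```

>>> {"api": "move_arm", "payload": {
  "targets": [
    [0,0,0,0,0,0],
    [0,0,0,0,0,0],
    [0,0,0,0,0,0],
    [0,0,0,0,0,0],
    [0,0,0,0,0,0],
    [0,0,0,0,0,0],
    [0,0,0,0,0,0],
    [0,0,0,0,0,0]
  ],
  "jaw": 0.045
}}

```text
t: 4.05
position: [0.6304, -0.0972, 0.0195]
orientation: [0.277, 0.635, 0.671, -0.263]
ft_force: [1.7, 2.8, 3.3]
gripper_width: 0.614
```

```bash
python3 - <<'E'
from h import *
st(); go(629.5,-99,100,3,-45)
E
```

```text
t 4.05 p [630.4 -97.2  19.5] psi 3.1 th [  0.1 -45.   -0.1] F [1.7 2.8 3.3] w 54.1 q [ 0.21  0.53  1.88 -0.9   1.1   0.73]
(629.5, -99, 100, 3, -45) row [-0.0582, -0.0011, -0.0557, 0.0, -0.001, 0.003]
```

>>> {"api": "move_arm", "payload": {
  "targets": [
    [-0.014,0,-0.014,0,0,0],
    [-0.032,0,-0.032,0,0,0],
    [-0.05,0,-0.05,0,0,0],
    [-0.055,0,-0.055,0,0.1,0],
    [-0.055,0,-0.055,0,0.22,0],
    [-0.055,0,-0.055,0,0.36,0],
    [-0.055,0,-0.055,0,0.5,0],
    [-0.055,0,-0.055,0,0.64,0],
    [-0.055,0,-0.055,0,0.78,0],
    [-0.055,0,-0.055,0,0.92,0],
    [-0.055,0,-0.055,0,1.06,0],
    [-0.055,0,-0.055,0,1.2,0],
    [-0.055,0,-0.055,0,1.34,0],
    [-0.055,0,-0.055,0,1.47,0],
    [-0.055,0,-0.055,0,1.54,0],
    [-0.055,0,-0.055,0,1.571,0],
    [-0.055,0,-0.055,0,1.571,0],
    [-0.055,0,-0.055,0,1.571,0]
  ]
}}

```text
t: 5.85
position: [0.6292, -0.0971, 0.0968]
orientation: [-0.279, 0.636, 0.67, 0.262]
ft_force: [0.2, 0.2, -3.0]
gripper_width: 0.612
```

```bash
python3 - <<'E'
from h import *
st(); cv2.imwrite("pics/w2.png",imaging.get_image("wrist"));go(629.5,-99,43,3,45)
E
```

```text
t 5.85 p [629.2 -97.1  96.8] psi 3.1 th [ 0.3 45.   0.2] F [ 0.2  0.2 -3. ] w 53.9 q [-0.53  0.57  1.63  0.63  1.47 -0.82]
(629.5, -99, 43, 3, 45) row [-0.0399, -0.0, 0.0369, -0.004, 0.001, -0.0]
```

View pics/w2.png

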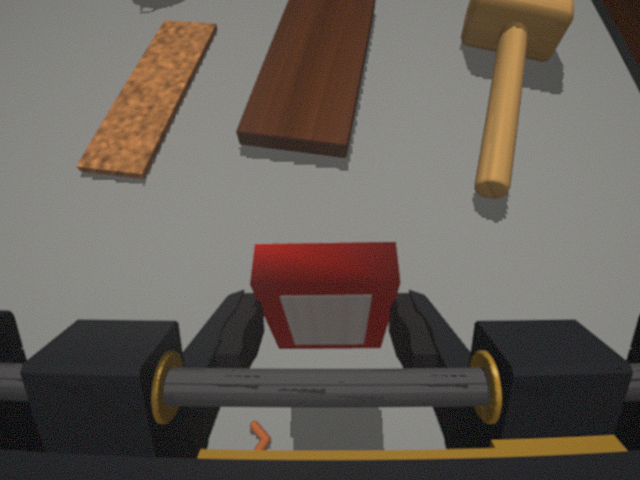

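The block hangs turned 90°, with its metal face at (325,320) towards the gripper and its side at (325,265) upwards. I'll check its tilt by PnP before setting it down.

```bash
cat >> h.py <<'E'
def pnp(obj,px):
    m=imaging.camera_model("wrist"); 
    ok,r,t=cv2.solvePnP(np.array(obj,float),np.array(px,float),m["camera_matrix"],m["dist"])
    e=cv2.projectPoints(np.array(obj,float),r,t,m["camera_matrix"],m["dist"])[0].reshape(-1,2)-px
    C=rot(m["attitude"]); M=(C*R.from_rotvec(r.ravel())).as_matrix()
    print("centre",((C.apply(t.ravel())+m["xyz"])*1000).round(1),"\n",M.round(3),"res",np.abs(e).max().round(1))
E
python3 - <<'E'
from h import *
# block: x up-end +40; flat z=-15; image left = world -? ; y sign chosen so that frame is right handed
im=cv2.imread("pics/w2.png"); 
pnp([[40,-28,3],[40,28,3],[40,28,-15],[40,-28,-15],[-40,28,-15],[-40,-28,-15]]*np.array(.001),[[255,244],[395,242],[399,290],[251,290],[384,347],[277,348]])
E
```

```text
centre [629.3 -93.   92.6] 
 [[-0.037  0.998 -0.046]
 [ 0.052  0.048  0.997]
 [ 0.998  0.035 -0.054]] res 2.9
```

>>> {"api": "move_arm", "payload": {
  "targets": [
    [-0.01,0,0.01,0,0.02,0],
    [-0.024,0,0.024,0,0.02,0],
    [-0.034,0,0.034,0,0.02,0],
    [-0.036,0,0.036,0,0.02,0],
    [-0.037,0,0.037,0,0.02,0],
    [-0.037,0,0.037,0,0.02,0],
    [-0.037,0,0.037,0,0.02,0]
  ]
}}

```text
t: 6.6
position: [0.6293, -0.0978, 0.0441]
orientation: [-0.285, 0.633, 0.667, 0.268]
ft_force: [-0.8, 0.6, -2.7]
gripper_width: 0.61
```

```bash
python3 - <<'E'
from h import *
st()
E
```

```text
t 6.6 p [629.3 -97.8  44.1] psi 3.1 th [ 0.3 46.1  0.2] F [-0.8  0.6 -2.7] w 53.8 q [-0.54  0.64  1.64  0.65  1.42 -0.88]
```

>>> {"api": "move_arm", "payload": {
  "targets": [
    [-0.0007,0,0.0007,0,0,0],
    [-0.0014,0,0.0014,0,0,0],
    [-0.0014,0,0.0014,0,0,0]
  ]
}}

```text
t: 6.9
position: [0.6297, -0.0977, 0.0436]
orientation: [-0.286, 0.633, 0.667, 0.269]
ft_force: [-1.2, -1.3, 4.8]
gripper_width: 0.612
```

>>> {"api": "move_arm", "payload": {
  "targets": [
    [-0.0005,0,0.0005,0,0,0],
    [-0.001,0,0.001,0,0,0],
    [-0.001,0,0.001,0,0,0]
  ]
}}

```text
t: 7.2
position: [0.63, -0.0978, 0.0433]
orientation: [-0.286, 0.633, 0.667, 0.27]
ft_force: [-2.1, -2.6, 8.6]
gripper_width: 0.612
```

>>> {"api": "move_arm", "payload": {
  "targets": [
    [0.0005,0,-0.0005,0,0,0],
    [0.0005,0,-0.0005,0,0,0],
    [0.0005,0,-0.0005,0,0,0],
    [0.0005,0,-0.0005,0,0,0],
    [0.0005,0,-0.0005,0,0,0],
    [0.0005,0,-0.0005,0,0,0]
  ],
  "jaw": 0.0881
}}

```text
t: 7.8
position: [0.6292, -0.0974, 0.0413]
orientation: [-0.286, 0.633, 0.667, 0.269]
ft_force: [-0.4, -0.7, 0.1]
gripper_width: 0.998
```

```bash
python3 - <<'E'
from h import *
st()
E
```

```text
t 7.8 p [629.2 -97.4  41.3] psi 3.1 th [ 0.3 46.2  0.2] F [-0.4 -0.7  0.1] w 87.9 q [-0.54  0.65  1.64  0.65  1.42 -0.88]
```

>>> {"api": "move_arm", "payload": {
  "targets": [
    [0,0,-0.02,0,0,0],
    [0,0,-0.05,0,0,0],
    [0.03,0,-0.08,0,0,0],
    [0.06,0,-0.11,0,0,0],
    [0.06,0,-0.11,0,-0.15,0],
    [0.06,0,-0.11,0,-0.3,0],
    [0.06,0,-0.11,0,-0.45,0],
    [0.06,0,-0.11,0,-0.6,0],
    [0.06,0,-0.11,0,-0.75,0],
    [0.06,0,-0.11,0,-0.9,0],
    [0.06,0,-0.11,0,-1.05,0],
    [0.06,0,-0.11,0,-1.2,0],
    [0.06,0,-0.11,0,-1.35,0],
    [0.06,0,-0.11,0,-1.5,0],
    [0.06,0,-0.11,0,-1.59,0],
    [0.06,0,-0.11,0,-1.59,0],
    [0.06,0,-0.11,0,-1.59,0]
  ]
}}

```text
t: 9.5
position: [0.6321, -0.1353, 0.1614]
orientation: [0.276, 0.636, 0.671, -0.264]
ft_force: [-1.0, -0.7, -0.2]
gripper_width: 0.999
```

```bash
python3 - <<'E'
from h import *
st(); cv2.imwrite("pics/w3.png",imaging.get_image("wrist")); cv2.imwrite("pics/t3.png",imaging.get_image("top"))
go(629.5,-40,95,3,-45);go(629.5,-94,40,3,-45)
E
```

```text
t 9.5 p [ 632.1 -135.3  161.4] psi 3.1 th [  0.3 -44.8  -0.2] F [-1.  -0.7 -0.2] w 88.0 q [ 0.15  0.33  1.85 -0.85  1.22  0.5 ]
(629.5, -40, 95, 3, -45) row [0.1159, 0.002, -0.02, -0.001, -0.003, 0.0]
(629.5, -94, 40, 3, -45) row [0.1165, -0.0007, 0.057, -0.001, -0.003, 0.0]
```

View pics/w3.png

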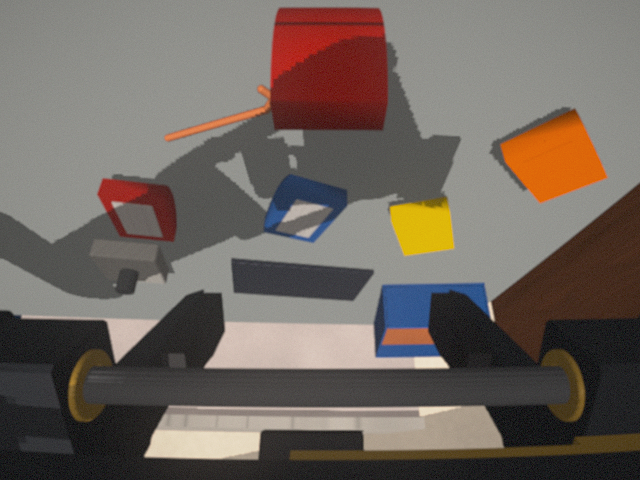

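```bash
python3 - <<'E'
from h import *
m=imaging.camera_model("wrist"); C=rot(m["attitude"])
def pr(P):
    P=np.array(P)/1000; Q=C.inv().apply(P-m["xyz"]); return cv2.projectPoints(Q,np.zeros(3),np.zeros(3),m["camera_matrix"],m["dist"])[0].reshape(-1,2).round(0).tolist()
x0,y0=629.5,-94
print("standing: bottom flat/side edges, top",pr([[x0+a,y0+b,z] for z in(0,80) for b in(-15,3) for a in(-28,28)]))
y0=-90
print("flat down:",pr([[x0+a,y0+b,z] for z in(0,18) for b in(-40,40) for a in(-28,28)]))
E
```

```text
standing: bottom flat/side edges, top [[280.0, 30.0], [370.0, 35.0], [278.0, 1.0], [375.0, 6.0], [270.0, 124.0], [379.0, 129.0], [267.0, 96.0], [386.0, 101.0]]
flat down: [[281.0, 60.0], [366.0, 64.0], [274.0, -81.0], [388.0, -74.0], [280.0, 78.0], [367.0, 82.0], [271.0, -65.0], [391.0, -57.0]]
```

```bash
python3 - <<'E'
import cv2
im=cv2.imread("pics/t3.png")[190:340,290:490]; cv2.imwrite("pics/t3c.png",cv2.resize(im,(800,600),interpolation=cv2.INTER_CUBIC))
E
```

```text
(no output)
```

View pics/t3c.png

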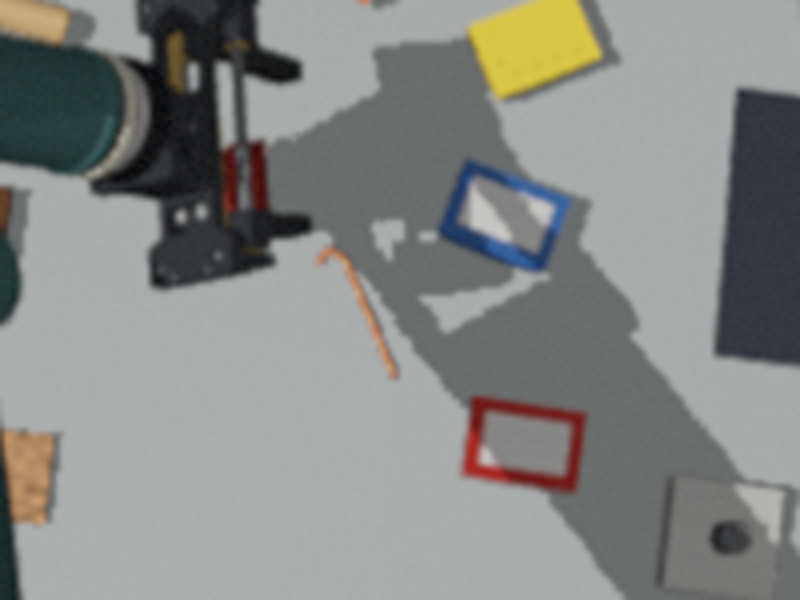

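>>> {"api": "move_arm", "payload": {
  "targets": [
    [0.05,0.001,-0.01,0,0,0],
    [0.09,0.001,-0.015,0,0,0],
    [0.119,0.002,-0.02,0,0,0],
    [0.119,0.002,-0.02,0,0,0],
    [0.119,0.001,0.01,0,0,0],
    [0.119,0,0.035,0,0,0],
    [0.119,0,0.053,0,0,0],
    [0.119,0,0.053,0,0,0],
    [0.119,0,0.053,0,0,0]
  ]
}}

```text
t: 10.5
position: [0.6292, -0.0896, 0.0404]
orientation: [0.276, 0.636, 0.67, -0.264]
ft_force: [0.7, -0.2, 0.4]
gripper_width: 1.0
```

```bash
python3 - <<'E'
from h import *
st(); go(629.5,-88.5,40,3,-45)
E
```

```text
t 10.5 p [629.2 -89.6  40.4] psi 3.0 th [  0.2 -44.9  -0.1] F [ 0.7 -0.2  0.4] w 88.1 q [ 0.22  0.5   1.87 -0.88  1.13  0.71]
(629.5, -88.5, 40, 3, -45) row [0.0011, 0.0004, -0.0005, -0.002, -0.002, 0.001]
```

>>> {"api": "move_arm", "payload": {
  "targets": [
    [0,0,0,0,0,0],
    [0,0,0,0,0,0],
    [0,0,0,0,0,0],
    [0,0,0,0,0,0],
    [0,0,0,0,0,0],
    [0,0,0,0,0,0],
    [-0.01,0,-0.01,0,0,0],
    [-0.03,0,-0.03,0,0,0],
    [-0.05,0,-0.05,0,0,0],
    [-0.06,0,-0.06,0,0,0],
    [-0.06,0,-0.06,0,0,0]
  ],
  "jaw": 0.045
}}

```text
t: 11.6
position: [0.631, -0.0883, 0.1277]
orientation: [0.278, 0.636, 0.671, -0.262]
ft_force: [0.7, 0.4, 0.7]
gripper_width: 0.511
```

```bash
python3 - <<'E'
from h import *
st(); go(605.7,250.5,110,-6.6,-45); go(605.7,250.5,90,-6.6,45)
E
```

```text
t 11.6 p [631.  -88.3 127.7] psi 3.1 th [ -0.2 -44.9   0.1] F [0.7 0.4 0.7] w 45.0 q [ 0.22  0.38  1.85 -0.83  1.22  0.59]
(605.7, 250.5, 110, -6.6, -45) row [0.2531, -0.0072, -0.2272, 0.121, -0.002, 0.118]
(605.7, 250.5, 90, -6.6, 45) row [0.2672, -0.0072, -0.213, 0.002, 1.564, 0.187]
```

The jaws closed to 45 mm with no weight on the wrist, so the block isn't held. I'll look.

```bash
python3 - <<'E'
from h import *
a=cv2.resize(imaging.get_image("wrist"),(480,360)); b=imaging.get_image("side")[150:330,240:480]; b=cv2.resize(b,(480,360),interpolation=cv2.INTER_CUBIC)
t=imaging.get_image("top")[190:310,290:450]; cv2.imwrite("pics/c4.png",cv2.resize(np.hstack([a,b]),(800,300)))
E
```

```text
(no output)
```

View pics/c4.png

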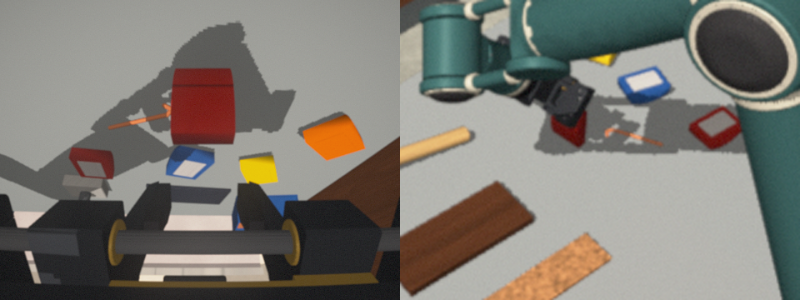

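```bash
python3 - <<'E'
from h import *
m=imaging.camera_model("wrist"); C=rot(m["attitude"])
def pr(P):
    P=np.array(P)/1000; Q=C.inv().apply(P-m["xyz"]); return cv2.projectPoints(Q,np.zeros(3),np.zeros(3),m["camera_matrix"],m["dist"])[0].reshape(-1,2).round(0).tolist()
x0,y0=629.5,-94
print("standing",pr([[x0+a,y0+b,z] for z in(0,80) for b in(-15,3) for a in(-28,28)]))
im=imaging.get_image("wrist"); k=masks(im)["red"]; k=k[:260,230:420]; ys,xs=np.where(k); 
for r in (115,130,160,190,210,225,230):
    c=np.where(k[r])[0]; print(r,(c.min()+230,c.max()+230) if len(c) else None)
print(ys.min(),ys.max()); st()
E
```

```text
standing [[287.0, 132.0], [370.0, 136.0], [286.0, 112.0], [374.0, 116.0], [279.0, 237.0], [377.0, 240.0], [277.0, 221.0], [383.0, 224.0]]
115 None
130 (np.int64(284), np.int64(378))
160 (np.int64(280), np.int64(381))
190 (np.int64(280), np.int64(382))
210 (np.int64(280), np.int64(382))
225 (np.int64(363), np.int64(381))
230 None
116 226
t 11.8 p [628.  -88.8 122.7] psi 3.1 th [  0.5 -44.9  -0.3] F [-0.  -0.1 -0.6] w 45.3 q [ 0.22  0.39  1.85 -0.83  1.22  0.59]
```

Block A is still standing in place, so it slipped from the hold. I'll retry with a longer close and a width check before lifting.

>>> {"api": "move_arm", "payload": {
  "targets": [
    [0,0,0,0,0,0],
    [0,0,0,0,0,0],
    [0,0,0,0,0,0],
    [0,0,0,0,0,0],
    [0,0,0,0,0,0],
    [0.02,0.001,0.02,0,0,0],
    [0.04,0.001,0.04,0,0,0],
    [0.06,0.001,0.059,0,0,0],
    [0.06,0.001,0.059,0,0,0],
    [0.06,0.001,0.059,0,0,0]
  ],
  "jaw": 0.0881
}}

```text
t: 12.8
position: [0.6295, -0.088, 0.0401]
orientation: [0.276, 0.635, 0.671, -0.265]
ft_force: [0.2, 0.0, 0.0]
gripper_width: 1.0
```

>>> {"api": "move_arm", "payload": {
  "targets": [
    [0,0,0,0,0,0],
    [0,0,0,0,0,0],
    [0,0,0,0,0,0],
    [0,0,0,0,0,0],
    [0,0,0,0,0,0],
    [0,0,0,0,0,0],
    [0,0,0,0,0,0],
    [0,0,0,0,0,0],
    [0,0,0,0,0,0],
    [0,0,0,0,0,0]
  ],
  "jaw": 0.03
}}

```text
t: 13.8
position: [0.6297, -0.0878, 0.04]
orientation: [0.276, 0.635, 0.671, -0.264]
ft_force: [0.0, 0.3, -0.3]
gripper_width: 0.341
```

```bash
python3 - <<'E'
from h import *
st()
E
```

```text
t 13.8 p [629.7 -87.8  40. ] psi 3.1 th [  0.3 -44.9  -0.2] F [ 0.   0.3 -0.3] w 30.0 q [ 0.22  0.5   1.87 -0.88  1.13  0.71]
```

```bash
python3 - <<'E'
from h import *
a=imaging.get_image("wrist"); b=imaging.get_image("top")[200:280,310:410]
cv2.imwrite("pics/c5.png",cv2.resize(np.hstack([cv2.resize(a,(400,300)),cv2.resize(b,(400,300),interpolation=cv2.INTER_CUBIC)]),(800,300)))
E
```

```text
(no output)
```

View pics/c5.png

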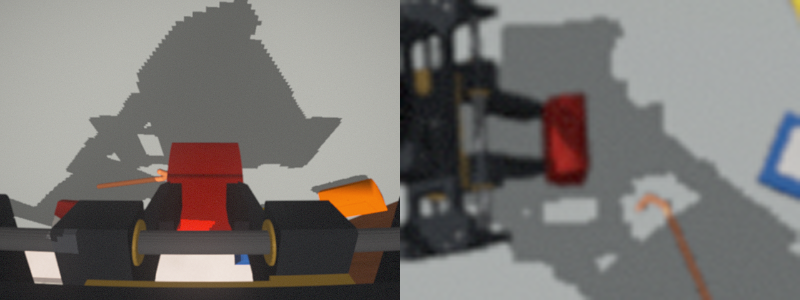

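```bash
cat >> h.py <<'E'
def proj(cam,P,m=None):
    m=m or imaging.camera_model(cam); C=rot(m["attitude"]); Q=C.inv().apply(np.array(P,float)/1000-m["xyz"])
    return cv2.projectPoints(Q,np.zeros(3),np.zeros(3),m["camera_matrix"],m["dist"])[0].reshape(-1,2).round(0).astype(int).tolist()
def blk(cx,cy,cz,ang,yaw=0): # outline points of block rotated ang deg about its y axis (world X-ish), crown dir at ang=0 is -Z
    pts=[]
    for a in(-28,28):
        for l,h in((-40,-15),(-40,3),(-20,12),(0,15),(20,12),(40,3),(40,-15)): # l along world Y, h toward crown
            t=np.radians(ang); v=np.array([a,l,-h]); v=R.from_euler("x",ang,degrees=True).apply(v); pts.append(R.from_euler("z",yaw,degrees=True).apply(v)+[cx,cy,cz])
    return pts
E
python3 - <<'E'
from h import *
im=imaging.get_image("top"); k=masks(im)["red"][215:265,330:370]; ys,xs=np.where(k); print("top mask",xs.min()+330,xs.max()+330,ys.min()+215,ys.max()+215)
w=imaging.get_image("wrist"); k=masks(w)["red"]; ys,xs=np.where(k[:,250:400]); print("wrist rows",ys.min(),ys.max(),xs.min()+250,xs.max()+250)
for n,h in (("st-94",(629.5,-94,40,90)),("st-110",(629.5,-110,40,90)),("flat-110",(629.5,-110,15,180)),("curve",(629.5,-110,15,0))):
    for cam in("top","wrist"):
        p=np.array(proj(cam,blk(*h))); print(n,cam,p.min(0),p.max(0)); 
print(proj("wrist",blk(629.5,-110,40,90)))
b=im[214:264,320:400]; s=imaging.get_image("side")[190:270,300:400]
cv2.imwrite("pics/c6.png",np.hstack([cv2.resize(b,(400,250),interpolation=cv2.INTER_CUBIC),cv2.resize(s,(320,250),interpolation=cv2.INTER_CUBIC)]))
E
```

```text
top mask 348 354 234 245
wrist rows 228 369 267 387
st-94 top [344 224] [356 249]
st-94 wrist [262 227] [392 394]
st-110 top [350 224] [362 249]
st-110 wrist [265 241] [385 398]
flat-110 top [341 228] [369 249]
flat-110 wrist [268 204] [391 303]
curve top [341 228] [369 249]
curve wrist [266 226] [393 318]
[[278, 255], [276, 241], [272, 267], [269, 302], [266, 345], [265, 392], [268, 396], [370, 258], [375, 244], [380, 270], [383, 305], [385, 347], [384, 394], [377, 398]]
```

View pics/c6.png

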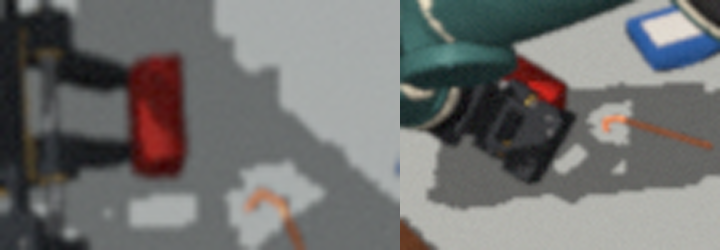

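```bash
cat > fit.py <<'E'
from h import *
from scipy.optimize import minimize
def wristcam(p,psi,th):
    s=robot.get_state(); T=rot(s["orientation"]); m=imaging.camera_model("wrist")
    tp=T.inv().apply(m["xyz"]-s["position"]); tr=T.inv()*rot(m["attitude"])
    _,Q=tgt(0,0,0,psi,th); q=(Q*tr).as_quat()
    return dict(m,xyz=np.array(p)/1000+Q.apply(tp),attitude=np.r_[q[3],q[:3]])
if __name__=="__main__":
    im=cv2.imread("pics/w3.png").astype(int); b,g,r=im[...,0],im[...,1],im[...,2]
    k=((r>60)&(r>2.2*g)&(r>2.2*b)); k[140:]=0; k[:,:255]=0; k[:,400:]=0
    ys,xs=np.where(k); print(xs.min(),xs.max(),ys.min(),ys.max(),[(y,np.where(k[y])[0][[0,-1]].tolist()) for y in (10,20,30,60,90,120,128)])
    m=wristcam([632.1,-135.3,161.4],3.1,-44.8)
    def f(v):
        h=cv2.convexHull(np.array(proj("",blk(v[0],v[1],v[2],v[3],v[4]),m),np.int32)); a=np.zeros((480,640),np.uint8); cv2.fillConvexPoly(a,h,1); a=a>0
        return 1-(a&k).sum()/(a|k).sum()
    for a0,z0 in((90,40),(110,38),(180,15),(75,40)):
        for y0 in(-94,-110):
            r_=minimize(f,[629.5,y0,z0,a0,3],method="Nelder-Mead",options=dict(initial_simplex=np.array([[629.5,y0,z0,a0,3]]*6)+np.vstack([np.zeros(5),np.diag([6,10,6,12,6])])))
            print(a0,y0,r_.x.round(1),r_.fun.round(3))
    print("TCP now in wrist",proj("wrist",[robot.get_state()["position"]*1000]))
    st()
E
python3 fit.py
```

```text
271 386 8 128 [(10, [279, 378]), (20, [276, 382]), (30, [274, 383]), (60, [272, 386]), (90, [271, 386]), (120, [275, 383]), (128, [303, 380])]
90 -94 [630.6 -97.8  34.7  89.2   2.7] 0.029
90 -110 [630.4 -98.6  33.9  89.5   3. ] 0.029
110 -94 [630.3 -90.7  36.4 114.7   2.9] 0.114
110 -110 [630.  -91.4  36.  110.    5.2] 0.113
180 -94 [ 632.8 -126.    23.7  187.1    3. ] 0.124
180 -110 [ 632.6 -128.7   19.8  186.1    3.9] 0.145
75 -94 [630.2 -95.6  37.9  88.4   2.8] 0.039
75 -110 [630.2 -97.5  35.   89.3   1. ] 0.034
TCP now in wrist [[328, 299]]
t 14.05 p [629.7 -87.8  40.1] psi 3.1 th [  0.3 -44.9  -0.2] F [-1.  -0.6  0.4] w 30.1 q [ 0.22  0.5   1.87 -0.88  1.13  0.71]
```

>>> {"api": "move_arm", "payload": {
  "targets": [
    [0,0,0,0,0,0],
    [0,0,0,0,0,0],
    [0,0,0,0,0,0],
    [0,0,0,0,0,0],
    [0,0,0,0,0,0],
    [0,0,0,0,0,0],
    [0,0,0,0,0,0],
    [0,0,-0.03,0,0,0],
    [0,0,-0.06,0,0,0],
    [0,0,-0.09,0,0,0],
    [-0.03,0,-0.12,0,0,0],
    [-0.06,0,-0.14,0,0,0],
    [-0.06,0,-0.14,0,0,0],
    [-0.06,0,-0.14,0,0,0]
  ],
  "jaw": 0.0881
}}

```text
t: 15.45
position: [0.6277, -0.0312, 0.1826]
orientation: [0.277, 0.636, 0.671, -0.263]
ft_force: [0.1, 0.2, -0.1]
gripper_width: 0.997
```

```bash
cat > fit2.py <<'E'
from fit import *
def redmask(im):
    im=im.astype(int); b,g,r=im[...,0],im[...,1],im[...,2]; return ((r>50)&(r>2.2*g)&(r>2.2*b))
def comp(k,px):
    n,l,s,c=cv2.connectedComponentsWithStats(k.astype(np.uint8)); ys,xs=np.where(k); i=np.argmin((xs-px[0])**2+(ys-px[1])**2); return l==l[ys[i],xs[i]]
def fitblk(obs,v0,step=(6,8,4,8,5)):   # obs: list of (model,mask)
    def f(v):
        e=0
        for m,k in obs:
            h=cv2.convexHull(np.array(proj("",blk(*v),m),np.int32)); a=np.zeros((480,640),np.uint8); cv2.fillConvexPoly(a,h,1); a=a>0
            e+=1-(a&k).sum()/(a|k).sum()
        return e
    r=minimize(f,v0,method="Nelder-Mead",options=dict(initial_simplex=np.array([v0]*6)+np.vstack([np.zeros(5),np.diag(step)]))); return r.x.round(1),round(r.fun,3)
E
python3 - <<'E'
from fit2 import *
st(); w=imaging.get_image("wrist"); mw=imaging.camera_model("wrist"); t=imaging.get_image("top"); mt=imaging.camera_model("top")
cv2.imwrite("pics/w7.png",w)
px=proj("wrist",[[630,-98,40]])[0]; kw=comp(redmask(w),px); kt=comp(redmask(t),proj("top",[[630,-98,40]])[0])
for k in(kw,kt): ys,xs=np.where(k); print(px,xs.min(),xs.max(),ys.min(),ys.max(),k.sum())
for v0 in([630,-97,40,90,3],[630,-110,40,90,3]): print(fitblk([(mw,kw)],v0)); print(fitblk([(mw,kw),(mt,kt)],v0))
E
```

```text
t 15.45 p [627.7 -31.2 182.6] psi 3.1 th [  0.1 -44.8  -0.1] F [ 0.1  0.2 -0.1] w 87.8 q [ 0.31  0.34  1.78 -0.78  1.35  0.56]
[329, 160] 288 362 116 204 5991
[329, 160] 346 356 226 248 208
(array([ 628.1, -100.9,   28.8,   83.9,    1.5]), np.float64(0.045))
(array([628.8, -95.7,  35.6,  84.2,   7.3]), np.float64(0.385))
(array([628.8, -97.6,  32.8,  86.9,  11.9]), np.float64(0.088))
(array([628.2, -96.8,  35.8,  86.9,   2.8]), np.float64(0.344))
```

View pics/w7.png

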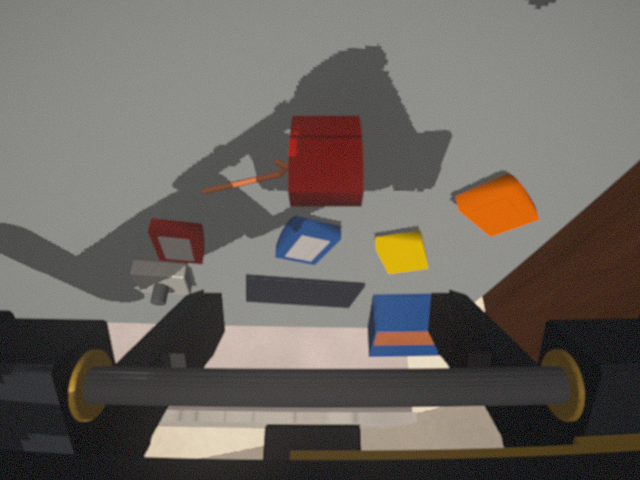

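```bash
python3 - <<'E'
from h import *
m=imaging.camera_model("wrist"); mt=imaging.camera_model("top")
for px in((293,116),(361,117),(327,135),(288,150),(364,150),(290,195),(362,205),(291,205)):
    print(px,[(z,p2w(m,px,z/1000)[0,:2].__mul__(1000).round(0).tolist()) for z in(0,20,40,60,80)])
for px in((346,237),(357,237)): print(px,[(z,p2w(mt,px,z/1000)[0,:2].__mul__(1000).round(0).tolist()) for z in(0,40,80)])
im=cv2.imread("pics/t3.png"); print(im[236,342:362].tolist()); t=imaging.get_image("top"); print(t[236,340:362].tolist())
cv2.imwrite("pics/c8.png",np.hstack([cv2.resize(cv2.imread("pics/w7.png")[100:220,265:385],(400,400),interpolation=cv2.INTER_CUBIC),cv2.resize(t[212:262,325:375],(400,400),interpolation=cv2.INTER_NEAREST)]))
E
```

```text
(293, 116) [(0, [600.0, -92.0]), (20, [601.0, -72.0]), (40, [603.0, -53.0]), (60, [604.0, -34.0]), (80, [605.0, -15.0])]
(361, 117) [(0, [656.0, -89.0]), (20, [653.0, -70.0]), (40, [650.0, -51.0]), (60, [647.0, -33.0]), (80, [643.0, -14.0])]
(327, 135) [(0, [629.0, -112.0]), (20, [628.0, -91.0]), (40, [627.0, -70.0]), (60, [626.0, -50.0]), (80, [625.0, -29.0])]
(288, 150) [(0, [594.0, -134.0]), (20, [596.0, -111.0]), (40, [598.0, -88.0]), (60, [600.0, -66.0]), (80, [602.0, -43.0])]
(364, 150) [(0, [665.0, -129.0]), (20, [661.0, -107.0]), (40, [657.0, -85.0]), (60, [653.0, -63.0]), (80, [649.0, -40.0])]
(290, 195) [(0, [594.0, -206.0]), (20, [596.0, -178.0]), (40, [598.0, -149.0]), (60, [600.0, -120.0]), (80, [602.0, -92.0])]
(362, 205) [(0, [675.0, -221.0]), (20, [670.0, -191.0]), (40, [665.0, -161.0]), (60, [661.0, -131.0]), (80, [656.0, -101.0])]
(291, 205) [(0, [595.0, -226.0]), (20, [596.0, -196.0]), (40, [598.0, -165.0]), (60, [600.0, -135.0]), (80, [602.0, -105.0])]
(346, 237) [(0, [637.0, -86.0]), (40, [629.0, -84.0]), (80, [622.0, -82.0])]
(357, 237) [(0, [637.0, -117.0]), (40, [629.0, -115.0]), (80, [622.0, -112.0])]
[[39, 34, 33], [34, 29, 27], [32, 30, 29], [32, 38, 51], [25, 34, 73], [21, 26, 79], [22, 26, 78], [57, 56, 77], [99, 97, 97], [99, 97, 95], [61, 58, 74], [29, 31, 80], [21, 24, 81], [14, 13, 72], [48, 49, 74], [95, 95, 95], [107, 107, 104], [108, 108, 105], [108, 107, 104], [108, 107, 103]]
[[110, 111, 107], [108, 109, 106], [110, 110, 106], [109, 110, 105], [102, 104, 101], [72, 71, 84], [33, 34, 75], [19, 20, 77], [11, 19, 80], [13, 18, 81], [15, 19, 83], [19, 22, 89], [22, 25, 89], [22, 20, 86], [15, 20, 80], [16, 23, 73], [50, 48, 75], [96, 97, 98], [110, 109, 106], [108, 110, 106], [109, 110, 106], [110, 110, 107]]
```

View pics/c8.png

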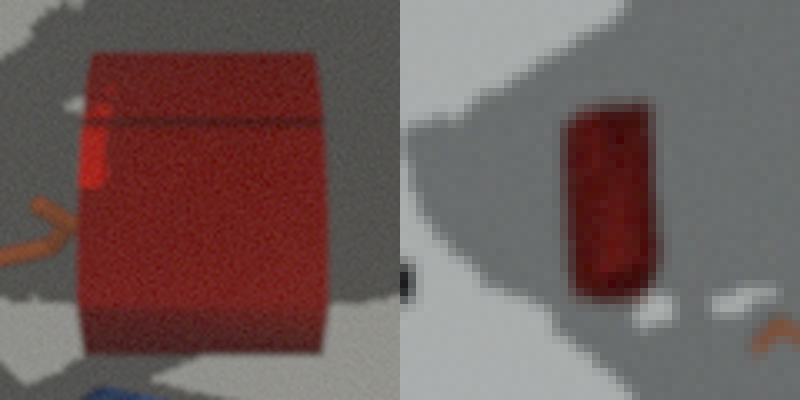

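```bash
python3 - <<'E'
from h import *
s=robot.get_state(); T=rot(s["orientation"])
f=lambda v: proj("wrist",[s["position"]*1000+T.apply(v)])[0]
for v in [(w,y,d) for d in(11,0,-8,-30) for w in(-9,9) for y in(-44,-61,44,61)]: print(v,f(v),end=" ")
m=imaging.camera_model("wrist"); print("\ncam in tool",T.inv().apply(m["xyz"]-s["position"]).round(4),(T.inv()*rot(m["attitude"])).as_matrix().round(2))
E
```

```text
(-9, -44, 11) [241, 305] (-9, -61, 11) [208, 305] (-9, 44, 11) [415, 305] (-9, 61, 11) [448, 305] (9, -44, 11) [238, 272] (9, -61, 11) [204, 272] (9, 44, 11) [417, 272] (9, 61, 11) [451, 272] (-9, -44, 0) [236, 316] (-9, -61, 0) [201, 315] (-9, 44, 0) [420, 316] (-9, 61, 0) [455, 316] (9, -44, 0) [233, 281] (9, -61, 0) [197, 281] (9, 44, 0) [423, 281] (9, 61, 0) [459, 281] (-9, -44, -8) [232, 324] (-9, -61, -8) [196, 324] (-9, 44, -8) [424, 324] (-9, 61, -8) [460, 324] (9, -44, -8) [229, 288] (9, -61, -8) [191, 288] (9, 44, -8) [427, 288] (9, 61, -8) [465, 288] (-9, -44, -30) [219, 351] (-9, -61, -30) [178, 350] (-9, 44, -30) [437, 351] (-9, 61, -30) [478, 351] (9, -44, -30) [215, 311] (9, -61, -30) [173, 311] (9, 44, -30) [441, 311] (9, 61, -30) [484, 311] 
cam in tool [ 0.078  -0.0008 -0.163 ] [[ 0.   -0.96 -0.29]
 [ 1.    0.   -0.  ]
 [ 0.   -0.29  0.96]]
```

The fingertips look shorter in the wrist view than the stated 11 mm ahead of the TCP. Their gap of 210 px at 88 mm puts them about 18 mm behind it, which would explain the miss. I'll settle it by touching the bench with the tool vertical at a clear spot.

```bash
python3 - <<'E'
from h import *
go(540,0,100,0,0);go(540,0,22,0,0)
E
```

```text
(540, 0, 100, 0, 0) row [0.0824, -0.0837, 0.0312, 0.014, 0.784, 0.053]
(540, 0, 22, 0, 0) row [0.1374, -0.0831, 0.0864, 0.014, 0.784, 0.053]
```

>>> {"api": "move_arm", "payload": {
  "targets": [
    [0.02,-0.0837,-0.03,0,0.15,0],
    [0.05,-0.0837,-0.02,0.014,0.3,0.053],
    [0.082,-0.0837,0.03,0.014,0.45,0.053],
    [0.082,-0.0837,0.03,0.014,0.6,0.053],
    [0.082,-0.0837,0.03,0.014,0.784,0.053],
    [0.11,-0.0835,0.058,0.014,0.784,0.053],
    [0.137,-0.083,0.086,0.014,0.784,0.053],
    [0.137,-0.083,0.086,0.014,0.784,0.053],
    [0.137,-0.083,0.086,0.014,0.784,0.053]
  ]
}}

```text
t: 16.5
position: [0.5398, 0.0003, 0.0226]
orientation: [-0.001, 0.707, 0.707, -0.0]
ft_force: [-0.1, 0.8, 0.6]
gripper_width: 1.002
```

>>> {"api": "move_arm", "payload": {
  "targets": [
    [0,0,0.004,0,0,0],
    [0,0,0.008,0,0,0],
    [0,0,0.008,0,0,0]
  ]
}}

```text
t: 16.8
position: [0.5426, 0.0008, 0.0171]
orientation: [0.002, 0.707, 0.708, 0.002]
ft_force: [0.5, -1.0, -0.2]
gripper_width: 1.0
```

>>> {"api": "move_arm", "payload": {
  "targets": [
    [0,0,0.003,0,0,0],
    [0,0,0.005,0,0,0],
    [0,0,0.005,0,0,0]
  ]
}}

```text
t: 17.1
position: [0.5417, 0.0004, 0.0112]
orientation: [0.001, 0.707, 0.707, 0.001]
ft_force: [0.3, -0.7, -0.6]
gripper_width: 1.004
```

>>> {"api": "move_arm", "payload": {
  "targets": [
    [0,0,0.003,0,0,0],
    [0,0,0.005,0,0,0],
    [0,0,0.005,0,0,0]
  ]
}}

```text
t: 17.4
position: [0.5415, 0.0003, 0.0058]
orientation: [0.001, 0.707, 0.707, 0.001]
ft_force: [0.6, -0.0, 0.1]
gripper_width: 0.998
```

>>> {"api": "move_arm", "payload": {
  "targets": [
    [0,0,0.003,0,0,0],
    [0,0,0.003,0,0,0]
  ]
}}

```text
t: 17.6
position: [0.5416, 0.0003, 0.0028]
orientation: [0.001, 0.707, 0.707, 0.001]
ft_force: [0.2, -0.9, -0.1]
gripper_width: 1.003
```

>>> {"api": "move_arm", "payload": {
  "targets": [
    [0,0,0.003,0,0,0],
    [0,0,0.005,0,0,0],
    [0,0,0.005,0,0,0]
  ]
}}

```text
t: 17.9
position: [0.5416, 0.0003, -0.0021]
orientation: [0.001, 0.707, 0.707, 0.001]
ft_force: [-1.3, 0.4, 0.1]
gripper_width: 1.003
```

>>> {"api": "move_arm", "payload": {
  "targets": [
    [0,0,0.003,0,0,0],
    [0,0,0.005,0,0,0],
    [0,0,0.005,0,0,0]
  ]
}}

```text
t: 18.2
position: [0.5416, 0.0003, -0.0071]
orientation: [0.001, 0.707, 0.707, 0.001]
ft_force: [0.0, -0.0, 0.5]
gripper_width: 1.001
```

>>> {"api": "move_arm", "payload": {
  "targets": [
    [0,0,0.003,0,0,0],
    [0,0,0.003,0,0,0]
  ]
}}

```text
t: 18.4
position: [0.5417, 0.0003, -0.0101]
orientation: [0.001, 0.707, 0.707, 0.001]
ft_force: [-0.1, 0.0, 0.1]
gripper_width: 0.998
```

>>> {"api": "move_arm", "payload": {
  "targets": [
    [0,0,0.002,0,0,0],
    [0,0,0.003,0,0,0],
    [0,0,0.003,0,0,0]
  ]
}}

```text
t: 18.7
position: [0.5418, 0.0003, -0.0129]
orientation: [0.001, 0.707, 0.707, 0.001]
ft_force: [-0.7, 0.5, -0.5]
gripper_width: 1.004
```

>>> {"api": "move_arm", "payload": {
  "targets": [
    [0,0,0.002,0,0,0],
    [0,0,0.003,0,0,0],
    [0,0,0.003,0,0,0]
  ]
}}

```text
t: 19.0
position: [0.5418, 0.0003, -0.0159]
orientation: [0.001, 0.707, 0.707, 0.001]
ft_force: [0.2, 0.1, -0.1]
gripper_width: 1.004
```

>>> {"api": "move_arm", "payload": {
  "targets": [
    [0,0,0.002,0,0,0],
    [0,0,0.002,0,0,0]
  ]
}}

```text
t: 19.2
position: [0.5421, 0.0003, -0.0163]
orientation: [0.001, 0.707, 0.707, 0.001]
ft_force: [-2.8, -0.6, 12.3]
gripper_width: 0.998
```

The bench contact came at TCP z = -16 mm, so the real fingertips are 16 mm behind the reported TCP, 27 mm off the text. I'll work with the true tool point E, which is TCP minus 27 mm along z.

```bash
cat >> h.py <<'E'
OFF=0.027
def go(*a):   # a = E position mm, psi, tilt
    s=robot.get_state(); T=rot(s["orientation"]); p,Q=tgt(*a); p=p+Q.apply([0,0,OFF])
    print(a,"row",[float(v) for v in np.r_[T.inv().apply(p-s["position"]).round(3),(T.inv()*Q).as_rotvec().round(3)]])
def st():
    s=robot.get_state(); T=rot(s["orientation"]); M=T.as_matrix()
    psi=np.degrees(np.arctan2(M[1,1],M[0,1])); B=tgt(0,0,0,psi,0)[1]; E=s["position"]-T.apply([0,0,OFF])
    print("t",round(s["t"],2),"E",(E*1000).round(1),"psi",round(psi,1),"th",(B.inv()*T).as_euler("xyz",degrees=True).round(1)[1],"F",s["ft_force"].round(1),"w",round(s["gripper_width"]*88.1,1),"q4-6",s["qpos"][3:].round(2))
E
python3 - <<'E'
from h import *
st(); go(590,-20,130,3,-20); go(630,-35,97,3,-45); go(630,-92,40,3,-45)
E
```

```text
t 19.2 E [5.42e+02 3.00e-01 1.07e+01] psi 0.0 th 0.0 F [-2.8 -0.6 12.3] w 87.9 q4-6 [ 0.    0.78 -0.05]
(590, -20, 130, 3, -20) row [-0.03, 0.049, -0.121, -0.006, -0.349, -0.052]
(630, -35, 97, 3, -45) row [-0.054, 0.089, -0.094, -0.018, -0.785, -0.05]
(630, -92, 40, 3, -45) row [-0.111, 0.089, -0.037, -0.018, -0.785, -0.05]
```

>>> {"api": "move_arm", "payload": {
  "targets": [
    [0,0,-0.04,0,0,0],
    [-0.005,0.01,-0.08,0,-0.1,-0.02],
    [-0.03,0.049,-0.121,-0.006,-0.349,-0.052],
    [-0.03,0.049,-0.121,-0.006,-0.349,-0.052],
    [-0.04,0.07,-0.115,-0.01,-0.5,-0.05],
    [-0.045,0.089,-0.105,-0.018,-0.65,-0.05],
    [-0.054,0.089,-0.094,-0.018,-0.785,-0.05],
    [-0.054,0.089,-0.094,-0.018,-0.785,-0.05],
    [-0.054,0.089,-0.094,-0.018,-0.785,-0.05],
    [-0.074,0.089,-0.074,-0.018,-0.785,-0.05],
    [-0.094,0.089,-0.054,-0.018,-0.785,-0.05],
    [-0.111,0.089,-0.037,-0.018,-0.785,-0.05],
    [-0.111,0.089,-0.037,-0.018,-0.785,-0.05],
    [-0.111,0.089,-0.037,-0.018,-0.785,-0.05]
  ]
}}

```text
t: 20.6
position: [0.6315, -0.1115, 0.0216]
orientation: [0.278, 0.638, 0.669, -0.262]
ft_force: [-0.4, 0.5, -0.1]
gripper_width: 0.998
```

>>> {"api": "move_arm", "payload": {
  "targets": [
    [0,0,0,0,0,0],
    [0,0,0,0,0,0],
    [0,0,0,0,0,0],
    [0,0,0,0,0,0],
    [0,0,0,0,0,0],
    [0,0,0,0,0,0],
    [0,0,0,0,0,0],
    [0,0,0,0,0,0]
  ],
  "jaw": 0.04
}}

```text
t: 21.4
position: [0.6314, -0.1102, 0.02]
orientation: [0.278, 0.636, 0.67, -0.263]
ft_force: [-0.6, 4.4, 5.4]
gripper_width: 0.629
```

```bash
python3 - <<'E'
from h import *
st();
w=imaging.get_image("wrist"); cv2.imwrite("pics/w9.png",w)
go(630,-92,110,3,-45)
E
```

```text
t 21.4 E [630.3 -91.1  39.1] psi 3.0 th -45.0 F [-0.6  4.4  5.4] w 55.4 q4-6 [-0.91  1.09  0.73]
(630, -92, 110, 3, -45) row [-0.051, -0.0, -0.05, 0.002, -0.0, -0.001]
```

>>> {"api": "move_arm", "payload": {
  "targets": [
    [-0.007,0,-0.007,0,0,0],
    [-0.02,0,-0.02,0,0,0],
    [-0.035,0,-0.035,0,0,0],
    [-0.05,0,-0.05,0,0,0],
    [-0.057,0,-0.057,0,0,0],
    [-0.057,0,-0.057,0,0,0]
  ]
}}

```text
t: 22.05
position: [0.6322, -0.1106, 0.1029]
orientation: [0.279, 0.637, 0.669, -0.261]
ft_force: [0.6, 0.2, -2.8]
gripper_width: 0.635
```

```bash
python3 - <<'E'
from h import *
st(); go(606,251,110,-6.6,-45);  go(606,251,95,-6.6,0); go(606,251,95,-6.6,45)
E
```

```text
t 22.05 E [631.1 -91.5 122. ] psi 3.0 th -45.0 F [ 0.6  0.2 -2.8] w 55.9 q4-6 [-0.86  1.17  0.61]
(606, 251, 110, -6.6, -45) row [0.252, -0.011, -0.234, 0.122, -0.001, 0.114]
(606, 251, 95, -6.6, 0) row [0.281, -0.008, -0.231, 0.071, 0.782, 0.156]
(606, 251, 95, -6.6, 45) row [0.289, -0.004, -0.25, 0.006, 1.565, 0.186]
```

>>> {"api": "move_arm", "payload": {
  "targets": [
    [0.025,0,-0.023,0,0,0],
    [0.05,-0.001,-0.047,0,0,0],
    [0.075,-0.002,-0.07,0.03,0,0.03],
    [0.1,-0.003,-0.094,0.05,0,0.05],
    [0.126,-0.005,-0.117,0.07,0,0.06],
    [0.15,-0.006,-0.14,0.09,0,0.08],
    [0.176,-0.008,-0.164,0.1,0,0.1],
    [0.2,-0.009,-0.187,0.122,0,0.114],
    [0.227,-0.01,-0.21,0.122,0,0.114],
    [0.245,-0.011,-0.228,0.122,0,0.114],
    [0.252,-0.011,-0.234,0.122,0,0.114],
    [0.252,-0.011,-0.234,0.122,0,0.114]
  ]
}}

```text
t: 23.25
position: [0.6015, 0.2327, 0.0865]
orientation: [0.253, 0.688, 0.616, -0.287]
ft_force: [-0.2, -0.4, -2.3]
gripper_width: 0.632
```

```bash
python3 - <<'E'
from h import *
st()
for th in (-15,15,45): go(606,251,95,-6.6,th)
E
```

```text
t 23.25 E [603.8 251.7 105.6] psi -6.5 th -45.0 F [-0.2 -0.4 -2.3] w 55.7 q4-6 [-0.55  1.58  0.9 ]
(606, 251, 95, -6.6, -15) row [0.021, 0.002, 0.004, -0.004, 0.524, 0.005]
(606, 251, 95, -6.6, 15) row [0.031, 0.002, -0.006, -0.005, 1.048, 0.004]
(606, 251, 95, -6.6, 45) row [0.034, 0.002, -0.019, -0.006, 1.572, 0.003]
```

>>> {"api": "move_arm", "payload": {
  "targets": [
    [0.005,0.001,0,0,0.12,0],
    [0.01,0.002,0.002,0,0.25,0],
    [0.016,0.002,0.003,0,0.39,0],
    [0.021,0.002,0.004,0,0.524,0],
    [0.024,0.002,0.002,0,0.66,0],
    [0.028,0.002,-0.002,0,0.8,0],
    [0.03,0.002,-0.004,0,0.93,0],
    [0.031,0.002,-0.006,0,1.05,0],
    [0.032,0.002,-0.009,0,1.18,0],
    [0.033,0.002,-0.013,0,1.31,0],
    [0.034,0.002,-0.016,0,1.44,0],
    [0.034,0.002,-0.019,-0.006,1.54,0.003],
    [0.034,0.002,-0.019,-0.006,1.572,0.003],
    [0.034,0.002,-0.019,-0.006,1.572,0.003],
    [0.034,0.002,-0.019,-0.006,1.572,0.003]
  ]
}}

```text
t: 24.75
position: [0.6076, 0.2674, 0.0764]
orientation: [-0.254, 0.691, 0.614, 0.286]
ft_force: [0.3, -0.9, -2.6]
gripper_width: 0.63
```

```bash
python3 - <<'E'
from h import *
st(); go(606,251,41,-6.6,45)
w=imaging.get_image("wrist"); cv2.imwrite("pics/w10.png",w)
E
```

```text
t 24.75 E [605.3 248.5  95.5] psi -6.8 th 45.0 F [ 0.3 -0.9 -2.6] w 55.5 q4-6 [ 1.    0.98 -0.57]
(606, 251, 41, -6.6, 45) row [-0.037, 0.0, 0.04, 0.002, 0.001, -0.002]
```

View pics/w10.png

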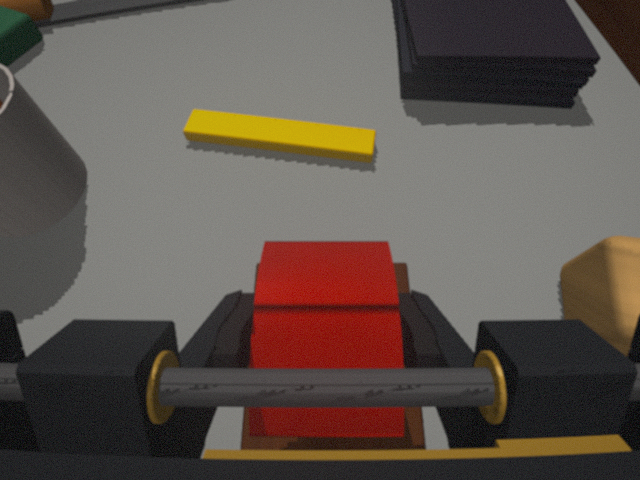

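The block hangs flat side down over the far end of the board, its crown at (325,300). I lower it.

>>> {"api": "move_arm", "payload": {
  "targets": [
    [-0.01,0,0.01,0,0,0],
    [-0.022,0,0.024,0,0,0],
    [-0.032,0,0.035,0,0,0],
    [-0.036,0,0.039,0,0,0],
    [-0.037,0,0.04,0,0,0],
    [-0.037,0,0.04,0,0,0]
  ]
}}

```text
t: 25.4
position: [0.6084, 0.2714, 0.0224]
orientation: [-0.255, 0.69, 0.614, 0.287]
ft_force: [-0.3, -0.5, -1.8]
gripper_width: 0.633
```

>>> {"api": "move_arm", "payload": {
  "targets": [
    [-0.0007,0,0.0007,0,0,0],
    [-0.0014,0,0.0014,0,0,0],
    [-0.0014,0,0.0014,0,0,0]
  ]
}}

```text
t: 25.7
position: [0.6088, 0.2711, 0.021]
orientation: [-0.254, 0.69, 0.614, 0.287]
ft_force: [-0.6, 0.3, -3.0]
gripper_width: 0.632
```

>>> {"api": "move_arm", "payload": {
  "targets": [
    [-0.0007,0,0.0007,0,0,0],
    [-0.0014,0,0.0014,0,0,0],
    [-0.0014,0,0.0014,0,0,0]
  ]
}}

```text
t: 26.0
position: [0.6088, 0.2713, 0.0196]
orientation: [-0.255, 0.69, 0.614, 0.287]
ft_force: [-2.1, -2.5, 4.4]
gripper_width: 0.635
```

>>> {"api": "move_arm", "payload": {
  "targets": [
    [-0.0007,0,0.0007,0,0,0],
    [-0.0014,0,0.0014,0,0,0],
    [-0.0014,0,0.0014,0,0,0]
  ]
}}

```text
t: 26.3
position: [0.6088, 0.2714, 0.0196]
orientation: [-0.255, 0.689, 0.614, 0.288]
ft_force: [-7.8, -8.1, 14.6]
gripper_width: 0.634
```

>>> {"api": "move_arm", "payload": {
  "targets": [
    [0,0,0,0,0,0],
    [0,0,0,0,0,0],
    [0,0,0,0,0,0],
    [0,0,0,0,0,0],
    [0,0,0,0,0,0],
    [0,0,0,0,0,0],
    [0,0,0,0,0,0]
  ],
  "jaw": 0.0881
}}

```text
t: 27.0
position: [0.6084, 0.2712, 0.0164]
orientation: [-0.254, 0.69, 0.614, 0.287]
ft_force: [0.1, -0.6, 0.2]
gripper_width: 0.999
```

>>> {"api": "move_arm", "payload": {
  "targets": [
    [0,0,-0.02,0,0,0],
    [0.01,0,-0.06,0,0,0],
    [0.03,0,-0.1,0,0,0],
    [0.06,0,-0.14,0,0,0],
    [0.07,0,-0.16,0,-0.15,0],
    [0.07,0,-0.16,0,-0.3,0],
    [0.07,0,-0.16,0,-0.45,0],
    [0.07,0,-0.16,0,-0.6,0],
    [0.07,0,-0.16,0,-0.785,0],
    [0.07,0,-0.16,0,-0.785,0]
  ]
}}

```text
t: 28.0
position: [0.6019, 0.2094, 0.1821]
orientation: [0.002, 0.747, 0.665, 0.001]
ft_force: [-1.0, 1.4, -0.0]
gripper_width: 0.999
```

```bash
python3 - <<'E'
from fit2 import *
st(); w=imaging.get_image("wrist"); mw=imaging.camera_model("wrist"); cv2.imwrite("pics/w11.png",w)
k=comp(redmask(w),proj("wrist",[[606,250,40]])[0]); print(k.sum()); 
print(fitblk([(mw,k)],[606,250,33,180,-7]))
m=masks(w)["board"]; print(box(mw,m,.018,proj("wrist",[[598,170,18]])[0]))
go(580,-200,200,-8,0); go(452,-293,150,-8.7,0)
E
```

```text
t 28.0 E [601.7 209.5 209.1] psi -6.6 th -0.1 F [-1.   1.4 -0. ] w 88.1 q4-6 [-0.    1.18  0.41]
7382
(array([604.4, 251.7,  32.6, 184.1,  -6.7]), np.float64(0.014))
(array([600.5, 194.8]), array([ 97.7, 235.4]), np.float32(83.4))
(580, -200, 200, -8, 0) row [-0.409, 0.026, 0.009, 0.004, 0.001, 0.025]
(452, -293, 150, -8.7, 0) row [-0.516, -0.091, 0.058, 0.004, 0.001, 0.037]
```

Block A sits at (604,252,32.6) mm, flat side down and 58 mm along from the board's centre. The wrist camera puts the board at (600.5,195), 83.4°. On to red block B.

>>> {"api": "move_arm", "payload": {
  "targets": [
    [-0.05,-0.009,0,0,0,0],
    [-0.1,-0.018,0,0,0,0],
    [-0.15,-0.027,0,0,0,0],
    [-0.2,-0.036,0,0,0,0],
    [-0.25,-0.045,0,0,0,0],
    [-0.3,-0.054,0,0,0,0],
    [-0.35,-0.063,0,0,0,0],
    [-0.4,-0.072,0.01,0,0,0.03],
    [-0.45,-0.08,0.02,0,0,0.037],
    [-0.5,-0.089,0.04,0,0,0.037],
    [-0.516,-0.091,0.058,0,0,0.037],
    [-0.516,-0.091,0.058,0,0,0.037],
    [-0.516,-0.091,0.058,0,0,0.037],
    [-0.516,-0.091,0.058,0,0,0.037]
  ]
}}

```text
t: 29.45
position: [0.4503, -0.2938, 0.1212]
orientation: [0.0, 0.76, 0.65, 0.001]
ft_force: [-0.6, -0.3, 0.9]
gripper_width: 0.998
```

```bash
python3 - <<'E'
from fit2 import *
st(); w=imaging.get_image("wrist"); mw=imaging.camera_model("wrist"); cv2.imwrite("pics/w12.png",w)
print(box(mw,redmask(w),.03,proj("wrist",[[452,-260,30]])[0]))
for th in(-20,-45): go(452,-293,90,-8.7,th)
go(452,-293,20,-8.7,-45)
E
```

```text
t 29.45 E [ 450.2 -293.9  148.2] psi -8.9 th 0.1 F [-0.6 -0.3  0.9] w 87.9 q4-6 [ 0.    1.05 -0.47]
(array([ 454.3, -290.3]), array([54.8, 80.7]), np.float32(81.1))
(452, -293, 90, -8.7, -20) row [-0.009, 0.001, 0.057, 0.002, -0.35, -0.002]
(452, -293, 90, -8.7, -45) row [-0.018, 0.001, 0.05, 0.002, -0.787, -0.003]
(452, -293, 20, -8.7, -45) row [-0.018, 0.001, 0.12, 0.002, -0.787, -0.003]
```

>>> {"api": "move_arm", "payload": {
  "targets": [
    [-0.004,0.002,0.02,0,-0.15,0],
    [-0.008,0.002,0.04,0,-0.3,0],
    [-0.012,0.002,0.05,0,-0.45,0],
    [-0.014,0.002,0.05,0,-0.6,0],
    [-0.017,0.002,0.05,0,-0.75,0],
    [-0.017,0.002,0.05,0,-0.787,0],
    [-0.017,0.002,0.07,0,-0.787,0],
    [-0.017,0.002,0.095,0,-0.787,0],
    [-0.017,0.002,0.115,0,-0.787,0],
    [-0.017,0.002,0.12,0,-0.787,0],
    [-0.017,0.002,0.12,0,-0.787,0],
    [-0.017,0.002,0.12,0,-0.787,0]
  ]
}}

```text
t: 30.7
position: [0.4509, -0.3108, 0.0014]
orientation: [0.25, 0.702, 0.601, -0.29]
ft_force: [-0.1, -0.1, 0.2]
gripper_width: 0.996
```

```bash
python3 - <<'E'
from h import *
st(); go(453,-291.5,20,-8.7,-45)
E
```

```text
t 30.7 E [ 453.7 -291.9   20.5] psi -8.8 th -45.0 F [-0.1 -0.1  0.2] w 87.7 q4-6 [-1.09  0.92  0.82]
(453, -291.5, 20, -8.7, -45) row [0.001, -0.001, 0.0, 0.001, 0.0, -0.003]
```

>>> {"api": "move_arm", "payload": {
  "targets": [
    [0,0,0,0,0,0],
    [0,0,0,0,0,0],
    [0,0,0,0,0,0],
    [0,0,0,0,0,0],
    [0,0,0,0,0,0],
    [0,0,0,0,0,0],
    [0,0,0,0,0,0],
    [0,0,0,0,0,0]
  ],
  "jaw": 0.04
}}

```text
t: 31.5
position: [0.4503, -0.3111, 0.0007]
orientation: [0.25, 0.702, 0.601, -0.29]
ft_force: [2.4, -0.9, 2.3]
gripper_width: 0.63
```

```bash
python3 - <<'E'
from h import *
st(); go(453,-291.5,95,-8.7,-45)
for t in(-15,15,45): go(453,-291.5,95,-8.7,t)
E
```

```text
t 31.5 E [ 453.2 -292.2   19.7] psi -8.8 th -45.0 F [ 2.4 -0.9  2.3] w 55.5 q4-6 [-1.09  0.92  0.82]
(453, -291.5, 95, -8.7, -45) row [-0.053, -0.0, -0.054, -0.0, 0.0, -0.003]
(453, -291.5, 95, -8.7, -15) row [-0.039, -0.0, -0.057, 0.001, 0.524, -0.003]
(453, -291.5, 95, -8.7, 15) row [-0.029, -0.0, -0.067, 0.001, 1.048, -0.002]
(453, -291.5, 95, -8.7, 45) row [-0.026, -0.0, -0.081, 0.002, 1.571, -0.002]
```

>>> {"api": "move_arm", "payload": {
  "targets": [
    [-0.01,0,-0.01,0,0,0],
    [-0.025,0,-0.025,0,0,0],
    [-0.04,0,-0.04,0,0,0],
    [-0.053,0,-0.054,0,0,0],
    [-0.049,0,-0.055,0,0.13,0],
    [-0.046,0,-0.056,0,0.26,0],
    [-0.042,0,-0.057,0,0.4,0],
    [-0.039,0,-0.057,0,0.524,0],
    [-0.036,0,-0.059,0,0.66,0],
    [-0.033,0,-0.062,0,0.8,0],
    [-0.031,0,-0.065,0,0.93,0],
    [-0.029,0,-0.067,0,1.05,0],
    [-0.028,0,-0.071,0,1.18,0],
    [-0.027,0,-0.075,0,1.31,0],
    [-0.026,0,-0.078,0,1.44,0],
    [-0.026,0,-0.08,0,1.54,0],
    [-0.026,0,-0.081,0,1.571,0],
    [-0.026,0,-0.081,0,1.571,0],
    [-0.026,0,-0.081,0,1.571,0]
  ]
}}

```text
t: 33.4
position: [0.4553, -0.2718, 0.0755]
orientation: [-0.249, 0.702, 0.601, 0.29]
ft_force: [-0.0, 0.5, -3.1]
gripper_width: 0.63
```

```bash
python3 - <<'E'
from h import *
st(); go(453,-291.5,43,-8.7,45)
E
```

```text
t 33.4 E [ 452.4 -290.7   94.6] psi -8.8 th 45.0 F [-0.   0.5 -3.1] w 55.5 q4-6 [ 0.53  1.48 -1.  ]
(453, -291.5, 43, -8.7, 45) row [-0.037, 0.001, 0.036, 0.001, 0.001, -0.002]
```

>>> {"api": "move_arm", "payload": {
  "targets": [
    [-0.01,0,0.01,0,0,0],
    [-0.022,0,0.022,0,0,0],
    [-0.032,0,0.032,0,0,0],
    [-0.036,0,0.036,0,0,0],
    [-0.037,0,0.037,0,0,0],
    [-0.037,0,0.037,0,0,0]
  ]
}}

```text
t: 34.0
position: [0.4555, -0.2722, 0.0232]
orientation: [-0.249, 0.701, 0.601, 0.291]
ft_force: [-0.1, 0.0, -4.4]
gripper_width: 0.631
```

>>> {"api": "move_arm", "payload": {
  "targets": [
    [-0.0007,0,0.0007,0,0,0],
    [-0.0014,0,0.0014,0,0,0],
    [-0.0014,0,0.0014,0,0,0]
  ]
}}

```text
t: 34.3
position: [0.4557, -0.2727, 0.0218]
orientation: [-0.248, 0.702, 0.601, 0.291]
ft_force: [-0.3, -1.4, -3.6]
gripper_width: 0.637
```

>>> {"api": "move_arm", "payload": {
  "targets": [
    [-0.0007,0,0.0007,0,0,0],
    [-0.001,0,0.001,0,0,0],
    [-0.001,0,0.001,0,0,0]
  ]
}}

```text
t: 34.6
position: [0.4558, -0.2727, 0.0216]
orientation: [-0.249, 0.701, 0.601, 0.291]
ft_force: [-1.7, -1.8, 5.4]
gripper_width: 0.636
```

>>> {"api": "move_arm", "payload": {
  "targets": [
    [-0.0007,0,0.0007,0,0,0],
    [-0.001,0,0.001,0,0,0],
    [-0.001,0,0.001,0,0,0]
  ]
}}

```text
t: 34.9
position: [0.4558, -0.2727, 0.0216]
orientation: [-0.249, 0.701, 0.601, 0.292]
ft_force: [-4.2, -0.9, 10.7]
gripper_width: 0.628
```

```bash
python3 - <<'E'
from h import *
st()
E
```

```text
t 34.9 E [ 452.9 -291.6   40.6] psi -8.8 th 45.1 F [-4.2 -0.9 10.7] w 55.4 q4-6 [ 0.54  1.41 -1.05]
```

>>> {"api": "move_arm", "payload": {
  "targets": [
    [0,0,0,0,0,0],
    [0,0,0,0,0,0],
    [0,0,0,0,0,0],
    [0,0,0,0,0,0],
    [0,0,0,0,0,0],
    [0,0,0,0,0,0],
    [0,0,-0.02,0,0,0],
    [0,0,-0.05,0,0,0],
    [0.03,0,-0.08,0,0,0],
    [0.06,0,-0.11,0,0,0],
    [0.08,0,-0.13,0,0,0],
    [0.08,0,-0.13,0,0,0]
  ],
  "jaw": 0.0881
}}

```text
t: 36.1
position: [0.4518, -0.3096, 0.1718]
orientation: [-0.245, 0.702, 0.603, 0.291]
ft_force: [0.4, 0.9, 0.4]
gripper_width: 1.001
```

```bash
python3 - <<'E'
from fit2 import *
st(); w=imaging.get_image("wrist"); mw=imaging.camera_model("wrist"); cv2.imwrite("pics/w13.png",w)
im=w.astype(int); k=redmask(w); k=comp(k,proj("wrist",[[454,-285,60]])[0]); 
k=cv2.morphologyEx(k.astype(np.uint8),cv2.MORPH_CLOSE,np.ones((3,3)))
c=max(cv2.findContours(k,cv2.RETR_EXTERNAL,cv2.CHAIN_APPROX_NONE)[0],key=cv2.contourArea); kk=np.zeros((480,640),np.uint8); cv2.drawContours(kk,[c],-1,1,-1)
print(kk.sum(),fitblk([(mw,kk>0)],[453,-287,40,90,-8.8]))
for a in((453,-285,160,-8.8,0),(460,-232,95,-8.8,-45),(454,-282,40,-8.8,-45)): go(*a)
E
```

```text
t 36.1 E [ 448.7 -328.3  191. ] psi -8.8 th 44.7 F [0.4 0.9 0.4] w 88.2 q4-6 [ 0.51  1.64 -0.95]
2260 (array([ 453.5, -273.6,   22. ,  103.5,  -14.2]), np.float64(0.255))
(453, -285, 160, -8.8, 0) row [-0.009, -0.002, 0.042, 0.005, -0.782, 0.001]
(460, -232, 95, -8.8, -45) row [-0.024, -0.003, 0.107, 0.005, -1.567, -0.001]
(454, -282, 40, -8.8, -45) row [-0.099, -0.002, 0.111, 0.005, -1.567, -0.001]
```

>>> {"api": "move_arm", "payload": {
  "targets": [
    [0,0,0.01,0,-0.15,0],
    [-0.003,0,0.02,0,-0.3,0],
    [-0.005,-0.001,0.03,0,-0.45,0],
    [-0.007,-0.002,0.035,0,-0.6,0],
    [-0.009,-0.002,0.042,0.005,-0.782,0],
    [0,-0.002,0.045,0,-0.93,0],
    [0.01,-0.002,0.05,0,-1.07,0],
    [0.01,-0.002,0.06,0,-1.2,0],
    [0,-0.002,0.08,0,-1.35,0],
    [-0.015,-0.002,0.095,0,-1.5,0],
    [-0.024,-0.003,0.095,0.005,-1.567,0],
    [-0.024,-0.003,0.095,0.005,-1.567,0],
    [-0.024,-0.003,0.095,0.005,-1.567,0]
  ]
}}

```text
t: 37.45
position: [0.4538, -0.2567, 0.0813]
orientation: [0.245, 0.701, 0.603, -0.291]
ft_force: [-0.7, 0.1, 0.1]
gripper_width: 0.999
```

```bash
python3 - <<'E'
from fit2 import *
st(); w=imaging.get_image("wrist"); mw=imaging.camera_model("wrist"); cv2.imwrite("pics/w14.png",w)
k=comp(redmask(w),proj("wrist",[[454,-280,40]])[0]); ys,xs=np.where(k); print(k.sum(),xs.min(),xs.max(),ys.min(),ys.max())
print(fitblk([(mw,k)],[453,-287,40,90,-8.8]))
go(454,-282,40,-8.8,-45)
E
```

```text
t 37.45 E [ 456.9 -238.   100.5] psi -8.8 th -44.7 F [-0.7  0.1  0.1] w 88.0 q4-6 [-0.92  1.07  0.68]
12623 283 386 190 319
(array([ 453.5, -291.4,   37.4,   90.4,   -7.5]), np.float64(0.027))
(454, -282, 40, -8.8, -45) row [0.012, 0.003, 0.075, -0.004, -0.006, 0.003]
```

>>> {"api": "move_arm", "payload": {
  "targets": [
    [0.011,0.003,0.01,0,0,0],
    [0.011,0.003,0.03,0,0,0],
    [0.011,0.003,0.05,0,0,0],
    [0.011,0.003,0.068,0,0,0],
    [0.011,0.003,0.076,0,0,0],
    [0.011,0.003,0.076,0,0,0],
    [0.011,0.003,0.076,0,0,0]
  ]
}}

```text
t: 38.2
position: [0.4511, -0.3035, 0.0224]
orientation: [0.247, 0.703, 0.601, -0.29]
ft_force: [-0.0, 0.7, 1.2]
gripper_width: 0.996
```

>>> {"api": "move_arm", "payload": {
  "targets": [
    [0,0,0,0,0,0],
    [0,0,0,0,0,0],
    [0,0,0,0,0,0],
    [0,0,0,0,0,0],
    [0,0,0,0,0,0],
    [0,0,0,0,0,0],
    [0,0,0,0,0,0],
    [0,0,0,0,0,0]
  ],
  "jaw": 0.04
}}

```text
t: 39.0
position: [0.4509, -0.3027, 0.0215]
orientation: [0.247, 0.702, 0.602, -0.29]
ft_force: [0.3, 3.4, 2.5]
gripper_width: 0.634
```

>>> {"api": "move_arm", "payload": {
  "targets": [
    [-0.007,0,-0.007,0,0,0],
    [-0.02,0,-0.02,0,0,0],
    [-0.035,0,-0.035,0,0,0],
    [-0.05,0,-0.05,0,0,0],
    [-0.057,0,-0.057,0,0,0],
    [-0.057,0,-0.057,0,0,0]
  ]
}}

```text
t: 39.6
position: [0.4515, -0.3034, 0.1032]
orientation: [0.247, 0.702, 0.602, -0.289]
ft_force: [0.1, -0.6, -3.5]
gripper_width: 0.638
```

```bash
python3 - <<'E'
from h import *
st(); go(592,132,120,-6.6,-45)
E
```

```text
t 39.6 E [ 454.4 -284.7  122.4] psi -8.9 th -44.7 F [ 0.1 -0.6 -3.5] w 56.2 q4-6 [-0.95  1.04  0.6 ]
(592, 132, 120, -6.6, -45) row [0.309, 0.073, -0.303, -0.028, -0.004, -0.027]
```

>>> {"api": "move_arm", "payload": {
  "targets": [
    [0.02,0.005,-0.02,0,0,0],
    [0.05,0.012,-0.05,0,0,0],
    [0.08,0.019,-0.08,0,0,0],
    [0.11,0.026,-0.11,0,0,0],
    [0.14,0.033,-0.14,0,0,0],
    [0.17,0.04,-0.168,-0.01,0,-0.01],
    [0.2,0.047,-0.197,-0.02,0,-0.02],
    [0.23,0.054,-0.226,-0.028,0,-0.027],
    [0.26,0.061,-0.255,-0.028,0,-0.027],
    [0.285,0.067,-0.28,-0.028,0,-0.027],
    [0.3,0.071,-0.295,-0.028,0,-0.027],
    [0.309,0.073,-0.303,-0.028,-0.004,-0.027],
    [0.309,0.073,-0.303,-0.028,-0.004,-0.027]
  ]
}}

```text
t: 40.9
position: [0.5893, 0.1141, 0.0975]
orientation: [0.253, 0.689, 0.616, -0.287]
ft_force: [0.9, -0.2, -3.0]
gripper_width: 0.63
```

```bash
python3 - <<'E'
from h import *
st()
for t in (-15,15,45): go(592.5,132.5,95,-6.6,t)
E
```

```text
t 40.9 E [591.5 133.1 116.6] psi -6.5 th -45.0 F [ 0.9 -0.2 -3. ] w 55.5 q4-6 [-0.62  1.48  0.85]
(592.5, 132.5, 95, -6.6, -15) row [0.028, 0.001, 0.012, -0.003, 0.524, 0.003]
(592.5, 132.5, 95, -6.6, 15) row [0.038, 0.001, 0.002, -0.004, 1.048, 0.002]
(592.5, 132.5, 95, -6.6, 45) row [0.042, 0.001, -0.011, -0.005, 1.571, 0.001]
```

>>> {"api": "move_arm", "payload": {
  "targets": [
    [0.005,0.001,0,0,0.12,0],
    [0.012,0.001,0.005,0,0.25,0],
    [0.02,0.001,0.009,0,0.39,0],
    [0.028,0.001,0.012,0,0.524,0],
    [0.031,0.001,0.01,0,0.66,0],
    [0.034,0.001,0.007,0,0.8,0],
    [0.036,0.001,0.004,0,0.93,0],
    [0.038,0.001,0.002,0,1.05,0],
    [0.039,0.001,-0.001,0,1.18,0],
    [0.04,0.001,-0.005,0,1.31,0],
    [0.041,0.001,-0.008,0,1.44,0],
    [0.042,0.001,-0.01,-0.005,1.54,0.001],
    [0.042,0.001,-0.011,-0.005,1.571,0.001],
    [0.042,0.001,-0.011,-0.005,1.571,0.001],
    [0.042,0.001,-0.011,-0.005,1.571,0.001]
  ]
}}

```text
t: 42.4
position: [0.5943, 0.1499, 0.0771]
orientation: [-0.254, 0.69, 0.615, 0.286]
ft_force: [0.7, 0.5, -3.4]
gripper_width: 0.635
```

```bash
python3 - <<'E'
from fit2 import *
st(); go(592.5,132.5,39,-6.6,45)
w=imaging.get_image("wrist"); mw=imaging.camera_model("wrist"); k=comp(redmask(w),proj("wrist",[[592,132,100]])[0]); k[350:]=0
print(k.sum()); 
E
```

```text
t 42.4 E [592.  131.   96.2] psi -6.6 th 44.9 F [ 0.7  0.5 -3.4] w 56.0 q4-6 [ 0.91  1.1  -0.67]
(592.5, 132.5, 39, -6.6, 45) row [-0.039, 0.0, 0.042, 0.001, 0.002, 0.0]
25356
```

>>> {"api": "move_arm", "payload": {
  "targets": [
    [-0.01,0,0.011,0,0,0],
    [-0.023,0,0.026,0,0,0],
    [-0.034,0,0.036,0,0,0],
    [-0.037,0,0.04,0,0,0],
    [-0.038,0,0.041,0,0,0],
    [-0.039,0,0.042,0,0,0],
    [-0.039,0,0.042,0,0,0]
  ]
}}

```text
t: 43.15
position: [0.5955, 0.1523, 0.0205]
orientation: [-0.254, 0.69, 0.615, 0.287]
ft_force: [-0.1, 0.2, -4.1]
gripper_width: 0.632
```

>>> {"api": "move_arm", "payload": {
  "targets": [
    [-0.0007,0,0.0007,0,0,0],
    [-0.0014,0,0.0014,0,0,0],
    [-0.0014,0,0.0014,0,0,0]
  ]
}}

```text
t: 43.45
position: [0.5951, 0.1522, 0.0182]
orientation: [-0.254, 0.69, 0.614, 0.287]
ft_force: [0.1, 0.5, -3.4]
gripper_width: 0.632
```

>>> {"api": "move_arm", "payload": {
  "targets": [
    [-0.0007,0,0.0007,0,0,0],
    [-0.001,0,0.001,0,0,0],
    [-0.001,0,0.001,0,0,0]
  ]
}}

```text
t: 43.75
position: [0.5953, 0.1523, 0.0172]
orientation: [-0.254, 0.69, 0.614, 0.287]
ft_force: [-2.1, -2.5, -0.1]
gripper_width: 0.634
```

Contact. I press lightly, release and retreat.

>>> {"api": "move_arm", "payload": {
  "targets": [
    [-0.0007,0,0.0007,0,0,0],
    [-0.0014,0,0.0014,0,0,0],
    [-0.0014,0,0.0014,0,0,0]
  ]
}}

```text
t: 44.05
position: [0.5954, 0.1525, 0.0172]
orientation: [-0.255, 0.689, 0.614, 0.288]
ft_force: [-6.7, -6.0, 11.0]
gripper_width: 0.632
```

>>> {"api": "move_arm", "payload": {
  "targets": [
    [0,0,0,0,0,0],
    [0,0,0,0,0,0],
    [0,0,0,0,0,0],
    [0,0,0,0,0,0],
    [0,0,0,0,0,0],
    [0,0,0,0,0,0],
    [0,0,0,0,0,0]
  ],
  "jaw": 0.0881
}}

```text
t: 44.75
position: [0.595, 0.1524, 0.0145]
orientation: [-0.254, 0.69, 0.614, 0.286]
ft_force: [0.1, 0.0, -0.3]
gripper_width: 1.004
```

>>> {"api": "move_arm", "payload": {
  "targets": [
    [0,0,-0.02,0,0,0],
    [0.01,0,-0.06,0,0,0],
    [0.03,0,-0.1,0,0,0],
    [0.06,0,-0.14,0,0,0],
    [0.08,0,-0.18,0,-0.15,0],
    [0.09,0,-0.2,0,-0.3,0],
    [0.09,0,-0.2,0,-0.45,0],
    [0.09,0,-0.2,0,-0.6,0],
    [0.09,0,-0.2,0,-0.785,0],
    [0.09,0,-0.2,0,-0.785,0]
  ]
}}

```text
t: 45.75
position: [0.5865, 0.0765, 0.2227]
orientation: [0.003, 0.746, 0.666, 0.001]
ft_force: [0.1, -0.1, -0.6]
gripper_width: 1.0
```

```bash
python3 - <<'E'
from fit2 import *
st(); w=imaging.get_image("wrist"); mw=imaging.camera_model("wrist"); cv2.imwrite("pics/w15.png",w)
for c in((592.7,133),(604.4,251.7)):
    k=comp(redmask(w),proj("wrist",[[c[0],c[1],40]])[0]); print(k.sum(),fitblk([(mw,k)],[c[0],c[1],33,180,-7]))
mk=masks(w)
print("board",box(mw,mk["board"],.018,proj("wrist",[[598,192,18]])[0]))
im=imaging.get_image("top"); cv2.imwrite("pics/t15.png",im); mt=imaging.camera_model("top"); k=masks(im)
print("sheet",box(mt,k["cork"],.008,(264,306))); print("blue",box(mt,k["blue"],.03,(416,235)))
go(438.6,148.7,150,-5.6,0)
E
```

```text
t 45.75 E [586.3  76.6 249.7] psi -6.5 th -0.2 F [ 0.1 -0.1 -0.6] w 88.1 q4-6 [-0.    1.24  0.21]
6012 (array([591.4, 135.7,  31.3, 183.6,  -7. ]), np.float64(0.015))
3846 (array([604.4, 251.7,  32.8, 188.1,  -6.9]), np.float64(0.027))
board (array([596.9, 166.9]), array([ 97.8, 182.6]), np.float32(83.4))
sheet (array([447.1, 244.7]), array([25.7, 62.6]), np.float32(1.5))
blue (array([ 567.2, -264.6]), array([58.7, 80.2]), np.float32(68.8))
(438.6, 148.7, 150, -5.6, 0) row [0.055, -0.155, 0.098, 0.003, -0.0, -0.016]
```

Both red blocks are down: A at (604,252,33) and B at (591,136,31). Blue has been knocked to (567,-265). Now the sheet: hover over it and measure from near.

>>> {"api": "move_arm", "payload": {
  "targets": [
    [0.02,-0.05,0.02,0,0,0],
    [0.04,-0.1,0.05,0,0,0],
    [0.055,-0.15,0.08,0,0,-0.016],
    [0.055,-0.155,0.098,0,0,-0.016],
    [0.055,-0.155,0.098,0,0,-0.016],
    [0.055,-0.155,0.098,0,0,-0.016]
  ]
}}

```text
t: 46.45
position: [0.4373, 0.1466, 0.121]
orientation: [-0.0, 0.742, 0.67, 0.0]
ft_force: [0.4, 0.2, 1.0]
gripper_width: 1.0
```

```bash
python3 - <<'E'
from fit2 import *
st(); w=imaging.get_image("wrist"); mw=imaging.camera_model("wrist"); cv2.imwrite("pics/w16.png",w)
k=comp(masks(w)["cork"],proj("wrist",[[440,165,8]])[0]); ys,xs=np.where(k); print(k.sum(),xs.min(),xs.max(),ys.min(),ys.max())
for z in (.008,): print("sheet",box(mw,k,z,(xs[0],ys[0])))
E
```

```text
t 46.45 E [437.3 146.6 148. ] psi -5.8 th 0.0 F [0.4 0.2 1. ] w 88.1 q4-6 [0.   1.05 0.37]
23497 285 377 70 354
sheet (array([443. , 151.1]), array([ 63.9, 219.5]), np.float32(84.3))
```

View pics/w16.png

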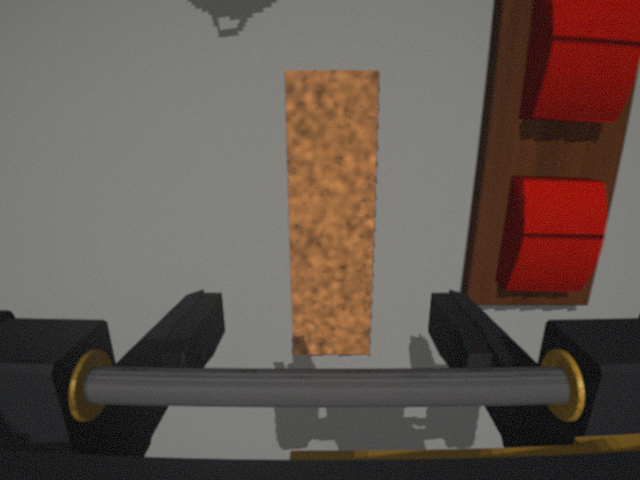

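The wrist view shows the sheet whole (285-377, 70-354) and both red blocks flat and square on the board at (585,60) and (555,235). I descend onto the sheet.

```bash
python3 - <<'E'
from h import *
go(441.5,150.5,14,-5.7,0)
E
```

```text
(441.5, 150.5, 14, -5.7, 0) row [0.003, 0.001, 0.135, 0.003, -0.002, -0.002]
```

>>> {"api": "move_arm", "payload": {
  "targets": [
    [0.003,0.001,0.04,0,0,0],
    [0.003,0.001,0.08,0,0,0],
    [0.003,0.001,0.115,0,0,0],
    [0.003,0.001,0.128,0,0,0],
    [0.003,0.001,0.133,0,0,0],
    [0.003,0.001,0.133,0,0,0],
    [0.003,0.001,0.133,0,0,0]
  ]
}}

```text
t: 47.2
position: [0.4421, 0.1511, -0.0097]
orientation: [0.001, 0.742, 0.671, 0.002]
ft_force: [1.2, 0.8, 0.1]
gripper_width: 0.998
```

```bash
python3 - <<'E'
from h import *
st(); go(441.5,150.5,13.5,-5.7,0)
E
```

```text
t 47.2 E [442.  151.   17.3] psi -5.8 th 0.1 F [1.2 0.8 0.1] w 87.9 q4-6 [0.   0.76 0.38]
(441.5, 150.5, 13.5, -5.7, 0) row [-0.001, -0.001, 0.004, 0.005, -0.002, -0.001]
```

>>> {"api": "move_arm", "payload": {
  "targets": [
    [0,0,0.002,0,0,0],
    [0,0,0.004,0,0,0],
    [0,0,0.004,0,0,0]
  ]
}}

```text
t: 47.5
position: [0.44, 0.1508, -0.0151]
orientation: [0.001, 0.742, 0.671, 0.001]
ft_force: [-0.3, -0.3, 0.3]
gripper_width: 0.996
```

>>> {"api": "move_arm", "payload": {
  "targets": [
    [0,0,0,0,0,0],
    [0,0,0,0,0,0],
    [0,0,0,0,0,0],
    [0,0,0,0,0,0],
    [0,0,0,0,0,0],
    [0,0,0,0,0,0],
    [0,0,0,0,0,0]
  ],
  "jaw": 0.05
}}

```text
t: 48.2
position: [0.4399, 0.1507, -0.0155]
orientation: [0.0, 0.742, 0.671, 0.001]
ft_force: [0.0, -0.2, 0.4]
gripper_width: 0.717
```

>>> {"api": "move_arm", "payload": {
  "targets": [
    [0,0,-0.01,0,0,0],
    [0,0,-0.03,0,0,0],
    [0,0,-0.06,0,0,0],
    [0,0,-0.09,0,0,0],
    [0,0,-0.11,0,0,0],
    [0,0,-0.11,0,0,0]
  ]
}}

```text
t: 48.8
position: [0.4423, 0.1514, 0.0982]
orientation: [0.002, 0.742, 0.671, 0.004]
ft_force: [1.2, 0.5, -0.4]
gripper_width: 0.719
```

```bash
python3 - <<'E'
from h import *
st(); go(599.5,194,120,-6.6,0); go(599.5,194,74,-6.6,0)
w=imaging.get_image("wrist"); cv2.imwrite("pics/w17.png",w)
E
```

```text
t 48.8 E [442.1 151.3 125.2] psi -5.7 th 0.2 F [ 1.2  0.5 -0.4] w 63.4 q4-6 [0.   0.99 0.38]
(599.5, 194, 120, -6.6, 0) row [0.058, 0.152, 0.007, 0.008, -0.003, 0.015]
(599.5, 194, 74, -6.6, 0) row [0.058, 0.152, 0.053, 0.008, -0.003, 0.015]
```

>>> {"api": "move_arm", "payload": {
  "targets": [
    [0.01,0.025,0.002,0,0,0],
    [0.022,0.06,0.004,0,0,0],
    [0.035,0.09,0.006,0,0,0.01],
    [0.048,0.125,0.007,0,0,0.015],
    [0.058,0.152,0.007,0,0,0.015],
    [0.058,0.152,0.007,0,0,0.015],
    [0.058,0.152,0.025,0,0,0.015],
    [0.058,0.152,0.043,0,0,0.015],
    [0.058,0.152,0.053,0,0,0.015],
    [0.058,0.152,0.053,0,0,0.015]
  ]
}}

```text
t: 49.85
position: [0.5934, 0.1922, 0.0384]
orientation: [-0.001, 0.747, 0.665, -0.002]
ft_force: [-0.7, 0.8, -2.0]
gripper_width: 0.722
```

```bash
python3 - <<'E'
from h import *
st(); go(599.5,194,62,-6.6,0)
w=imaging.get_image("wrist"); cv2.imwrite("pics/w18.png",w); mw=imaging.camera_model("wrist")
k=masks(w)["cork"]; n,l,s,c=cv2.connectedComponentsWithStats(k.astype(np.uint8)); i=1+np.argmax(s[1:,4]); print(s[i]); r=cv2.minAreaRect(np.argwhere(l==i)[:,::-1].astype(np.float32)); print(r)
E
```

```text
t 49.85 E [593.5 192.3  65.4] psi -6.6 th -0.1 F [-0.7  0.8 -2. ] w 63.6 q4-6 [0.   0.94 0.39]
(599.5, 194, 62, -6.6, 0) row [0.002, 0.006, 0.003, -0.005, 0.002, -0.0]
[  231    27   188   342 55458]
((324.5, 197.49996948242188), (186.99996948242188, 340.99993896484375), 0.0)
```

>>> {"api": "move_arm", "payload": {
  "targets": [
    [0,0,0,0,0,0],
    [0,0,0,0,0,0],
    [0,0,0,0,0,0]
  ]
}}

```text
t: 50.2
position: [0.5975, 0.1934, 0.0429]
orientation: [0.001, 0.747, 0.665, 0.002]
ft_force: [0.4, 0.1, -1.5]
gripper_width: 0.721
```

```bash
python3 - <<'E'
from h import *
st(); go(599.5,194,62,-6.6,0)
E
```

```text
t 50.2 E [597.4 193.3  69.9] psi -6.6 th 0.1 F [ 0.4  0.1 -1.5] w 63.5 q4-6 [0.   0.94 0.39]
(599.5, 194, 62, -6.6, 0) row [0.001, 0.002, 0.008, 0.003, -0.002, -0.0]
```

>>> {"api": "move_arm", "payload": {
  "targets": [
    [0.001,0.002,0.003,0,0,0],
    [0.001,0.002,0.006,0,0,0],
    [0.001,0.002,0.008,0,0,0],
    [0.001,0.002,0.008,0,0,0],
    [0.001,0.002,0.008,0,0,0]
  ]
}}

```text
t: 50.7
position: [0.5986, 0.1938, 0.0335]
orientation: [0.0, 0.747, 0.665, 0.001]
ft_force: [-0.4, 0.4, -0.9]
gripper_width: 0.72
```

>>> {"api": "move_arm", "payload": {
  "targets": [
    [0,0,0.001,0,0,0],
    [0,0,0.0015,0,0,0],
    [0,0,0.0015,0,0,0]
  ]
}}

```text
t: 51.0
position: [0.5989, 0.194, 0.0325]
orientation: [0.0, 0.747, 0.665, 0.001]
ft_force: [-0.4, -0.6, 0.9]
gripper_width: 0.722
```

>>> {"api": "move_arm", "payload": {
  "targets": [
    [0,0,0.001,0,0,0],
    [0,0,0.0015,0,0,0],
    [0,0,0.0015,0,0,0]
  ]
}}

```text
t: 51.3
position: [0.599, 0.194, 0.0325]
orientation: [0.0, 0.747, 0.665, 0.001]
ft_force: [-3.6, -1.7, 8.8]
gripper_width: 0.719
```

>>> {"api": "move_arm", "payload": {
  "targets": [
    [0,0,-0.001,0,0,0],
    [0,0,-0.001,0,0,0],
    [0,0,-0.001,0,0,0],
    [0,0,-0.001,0,0,0],
    [0,0,-0.001,0,0,0],
    [0,0,-0.001,0,0,0],
    [0,0,-0.001,0,0,0],
    [0,0,-0.03,0,0,0],
    [0,0,-0.07,0,0,0],
    [0,0,-0.11,0,0,0],
    [0,0,-0.15,0,0,0],
    [0,0,-0.15,0,0,0],
    [0,0,-0.15,0,0,0]
  ],
  "jaw": 0.0881
}}

```text
t: 52.6
position: [0.5995, 0.1941, 0.1824]
orientation: [0.001, 0.747, 0.665, 0.002]
ft_force: [-0.1, 0.2, -0.3]
gripper_width: 0.997
```

```bash
python3 - <<'E'
from fit2 import *
st(); w=imaging.get_image("wrist"); mw=imaging.camera_model("wrist"); cv2.imwrite("pics/w19.png",w)
k=comp(masks(w)["cork"],proj("wrist",[[599,200,56]])[0]); ys,xs=np.where(k); print(k.sum(),xs.min(),xs.max(),ys.min(),ys.max())
print("sheet",box(mw,k,.056,(xs[0],ys[0])))
im=imaging.get_image("top"); mt=imaging.camera_model("top"); print("blue",box(mt,masks(im)["blue"],.03,(405,250)))
go(567,-265,150,-21.3,0)
E
```

```text
t 52.6 E [599.4 194.1 209.4] psi -6.6 th 0.1 F [-0.1  0.2 -0.3] w 87.8 q4-6 [0.   1.18 0.39]
20668 280 367 80 350
sheet (array([595.5, 194.4]), array([ 62.9, 216.7]), np.float32(83.4))
blue (array([ 566.9, -264.6]), array([59.1, 80.2]), np.float32(68.1))
(567, -265, 150, -21.3, 0) row [-0.459, 0.023, 0.056, -0.001, 0.0, 0.256]
```

The sheet lies at (595.5,194.4), 83.4°, on the blocks. Now the blue block.

>>> {"api": "move_arm", "payload": {
  "targets": [
    [-0.04,0.002,0,0,0,0],
    [-0.09,0.005,0,0,0,0.05],
    [-0.14,0.008,0,0,0,0.1],
    [-0.19,0.01,0,0,0,0.15],
    [-0.24,0.012,0,0,0,0.2],
    [-0.29,0.015,0,0,0,0.256],
    [-0.34,0.018,0,0,0,0.256],
    [-0.39,0.02,0.02,0,0,0.256],
    [-0.43,0.022,0.04,0,0,0.256],
    [-0.459,0.023,0.056,0,0,0.256],
    [-0.459,0.023,0.056,0,0,0.256],
    [-0.459,0.023,0.056,0,0,0.256],
    [-0.459,0.023,0.056,0,0,0.256]
  ]
}}

```text
t: 54.0
position: [0.5686, -0.2636, 0.1238]
orientation: [-0.0, 0.825, 0.565, 0.001]
ft_force: [-0.0, -0.2, 0.1]
gripper_width: 0.999
```

```bash
python3 - <<'E'
from fit2 import *
st(); w=imaging.get_image("wrist"); mw=imaging.camera_model("wrist"); cv2.imwrite("pics/w20.png",w)
print(box(mw,masks(w)["blue"],.03,proj("wrist",[[567,-240,30]])[0]))
for t in(-20,-45): go(567,-264.5,90,-21.5,t)
E
```

```text
t 54.0 E [ 568.6 -263.6  150.8] psi -21.2 th 0.1 F [-0.  -0.2  0.1] w 88.0 q4-6 [ 0.    1.08 -0.11]
(array([ 570.9, -263.2]), array([54.8, 79.8]), np.float32(68.7))
(567, -264.5, 90, -21.5, -20) row [-0.011, -0.002, 0.06, 0.002, -0.351, 0.005]
(567, -264.5, 90, -21.5, -45) row [-0.021, -0.002, 0.054, 0.003, -0.787, 0.004]
```

>>> {"api": "move_arm", "payload": {
  "targets": [
    [-0.004,0,0.02,0,-0.15,0],
    [-0.008,0,0.04,0,-0.3,0],
    [-0.012,0,0.053,0,-0.45,0],
    [-0.015,0,0.053,0,-0.6,0],
    [-0.018,0,0.053,0,-0.75,0],
    [-0.019,0,0.053,0,-0.787,0.004],
    [-0.019,0,0.075,0,-0.787,0.004],
    [-0.019,0,0.1,0,-0.787,0.004],
    [-0.019,0,0.118,0,-0.787,0.004],
    [-0.019,0,0.123,0,-0.787,0.004],
    [-0.019,0,0.123,0,-0.787,0.004],
    [-0.019,0,0.123,0,-0.787,0.004]
  ]
}}

```text
t: 55.25
position: [0.5629, -0.2825, 0.0025]
orientation: [0.217, 0.764, 0.519, -0.315]
ft_force: [-0.8, -0.1, 0.3]
gripper_width: 0.997
```

```bash
python3 - <<'E'
from h import *
st(); go(569,-264,20,-21.4,-45)
E
```

```text
t 55.25 E [ 569.8 -264.7   21.6] psi -21.5 th -45.0 F [-0.8 -0.1  0.3] w 87.8 q4-6 [-0.85  1.15  0.8 ]
(569, -264, 20, -21.4, -45) row [0.001, -0.001, 0.001, 0.002, 0.0, -0.004]
```

>>> {"api": "move_arm", "payload": {
  "targets": [
    [0,0,0,0,0,0],
    [0,0,0,0,0,0],
    [0,0,0,0,0,0],
    [0,0,0,0,0,0],
    [0,0,0,0,0,0],
    [0,0,0,0,0,0],
    [0,0,0,0,0,0],
    [0,0,0,0,0,0]
  ],
  "jaw": 0.04
}}

```text
t: 56.05
position: [0.5627, -0.2826, 0.0019]
orientation: [0.217, 0.764, 0.52, -0.315]
ft_force: [2.3, -0.2, 1.9]
gripper_width: 0.63
```

```bash
python3 - <<'E'
from h import *
st(); go(569,-264,95,-21.4,-45)
for t in(-15,15,45): go(569,-264,95,-21.4,t)
E
```

```text
t 56.05 E [ 569.6 -264.8   21. ] psi -21.4 th -45.0 F [ 2.3 -0.2  1.9] w 55.5 q4-6 [-0.85  1.15  0.8 ]
(569, -264, 95, -21.4, -45) row [-0.052, -0.001, -0.053, 0.002, 0.001, -0.003]
(569, -264, 95, -21.4, -15) row [-0.038, -0.001, -0.056, 0.003, 0.524, -0.003]
(569, -264, 95, -21.4, 15) row [-0.029, -0.001, -0.066, 0.004, 1.048, -0.002]
(569, -264, 95, -21.4, 45) row [-0.025, -0.001, -0.08, 0.004, 1.571, -0.001]
```

>>> {"api": "move_arm", "payload": {
  "targets": [
    [-0.01,0,-0.01,0,0,0],
    [-0.025,0,-0.025,0,0,0],
    [-0.04,0,-0.04,0,0,0],
    [-0.053,0,-0.054,0,0,0],
    [-0.049,0,-0.055,0,0.13,0],
    [-0.046,0,-0.056,0,0.26,0],
    [-0.042,0,-0.057,0,0.4,0],
    [-0.039,0,-0.057,0,0.524,0],
    [-0.036,0,-0.059,0,0.66,0],
    [-0.033,0,-0.062,0,0.8,0],
    [-0.031,0,-0.065,0,0.93,0],
    [-0.029,0,-0.067,0,1.05,0],
    [-0.028,0,-0.071,0,1.18,0],
    [-0.027,0,-0.075,0,1.31,0],
    [-0.026,0,-0.078,0,1.44,0],
    [-0.026,0,-0.08,0,1.54,0],
    [-0.026,0,-0.081,0,1.571,0],
    [-0.026,0,-0.081,0,1.571,0],
    [-0.026,0,-0.081,0,1.571,0]
  ]
}}

```text
t: 57.95
position: [0.5762, -0.2457, 0.0773]
orientation: [-0.214, 0.763, 0.521, 0.316]
ft_force: [-0.1, 0.1, -2.5]
gripper_width: 0.634
```

```bash
python3 - <<'E'
from h import *
st(); go(569,-264,43,-21.4,45)
E
```

```text
t 57.95 E [ 569.2 -263.4   96.4] psi -21.4 th 44.9 F [-0.1  0.1 -2.5] w 55.8 q4-6 [ 0.72  1.34 -0.79]
(569, -264, 43, -21.4, 45) row [-0.038, -0.0, 0.037, 0.002, 0.002, 0.002]
```

>>> {"api": "move_arm", "payload": {
  "targets": [
    [-0.01,0,0.01,0,0,0],
    [-0.022,0,0.022,0,0,0],
    [-0.032,0,0.032,0,0,0],
    [-0.037,0,0.036,0,0,0],
    [-0.038,0,0.037,0,0,0],
    [-0.038,0,0.037,0,0,0]
  ]
}}

```text
t: 58.55
position: [0.5759, -0.2465, 0.0235]
orientation: [-0.215, 0.763, 0.52, 0.317]
ft_force: [0.9, -0.2, -2.7]
gripper_width: 0.635
```

>>> {"api": "move_arm", "payload": {
  "targets": [
    [-0.0007,0,0.0007,0,0,0],
    [-0.0014,0,0.0014,0,0,0],
    [-0.0014,0,0.0014,0,0,0]
  ]
}}

```text
t: 58.85
position: [0.5762, -0.2471, 0.0224]
orientation: [-0.214, 0.763, 0.521, 0.317]
ft_force: [-0.4, 0.6, -2.6]
gripper_width: 0.631
```

>>> {"api": "move_arm", "payload": {
  "targets": [
    [-0.0007,0,0.0007,0,0,0],
    [-0.001,0,0.001,0,0,0],
    [-0.001,0,0.001,0,0,0]
  ]
}}

```text
t: 59.15
position: [0.5763, -0.247, 0.0215]
orientation: [-0.214, 0.763, 0.521, 0.317]
ft_force: [-1.4, -0.9, 2.0]
gripper_width: 0.635
```

>>> {"api": "move_arm", "payload": {
  "targets": [
    [-0.0007,0,0.0007,0,0,0],
    [-0.001,0,0.001,0,0,0],
    [-0.001,0,0.001,0,0,0]
  ]
}}

```text
t: 59.45
position: [0.5763, -0.247, 0.0215]
orientation: [-0.214, 0.763, 0.521, 0.318]
ft_force: [-3.6, -1.7, 7.7]
gripper_width: 0.63
```

>>> {"api": "move_arm", "payload": {
  "targets": [
    [0,0,0,0,0,0],
    [0,0,0,0,0,0],
    [0,0,0,0,0,0],
    [0,0,0,0,0,0],
    [0,0,0,0,0,0],
    [0,0,0,0,0,0],
    [0,0,-0.02,0,0,0],
    [0,0,-0.05,0,0,0],
    [0.03,0,-0.08,0,0,0],
    [0.06,0,-0.11,0,0,0],
    [0.08,0,-0.13,0,0,0],
    [0.08,0,-0.13,0,0,0]
  ],
  "jaw": 0.0881
}}

```text
t: 60.65
position: [0.5647, -0.2828, 0.1743]
orientation: [-0.209, 0.763, 0.522, 0.318]
ft_force: [-0.2, -0.2, 0.3]
gripper_width: 1.0
```

>>> {"api": "move_arm", "payload": {
  "targets": [
    [0,0,0.01,0,-0.15,0],
    [-0.003,0,0.02,0,-0.3,0],
    [-0.005,0,0.03,0,-0.45,0],
    [-0.007,0,0.035,0,-0.6,0],
    [-0.009,0,0.042,0,-0.782,0],
    [0,0,0.045,0,-0.93,0],
    [0.01,0,0.05,0,-1.07,0],
    [0.01,0,0.06,0,-1.2,0],
    [0,0,0.08,0,-1.35,0],
    [-0.015,0,0.095,0,-1.5,0],
    [-0.024,0,0.095,0,-1.567,0],
    [-0.024,0,0.095,0,-1.567,0],
    [-0.024,0,0.095,0,-1.567,0]
  ]
}}

```text
t: 61.95
position: [0.581, -0.2331, 0.0829]
orientation: [0.215, 0.764, 0.52, -0.314]
ft_force: [-0.2, -0.7, -0.5]
gripper_width: 1.002
```

```bash
python3 - <<'E'
from fit2 import *
st(); w=imaging.get_image("wrist"); mw=imaging.camera_model("wrist"); cv2.imwrite("pics/w21.png",w)
im=w.astype(int); k=(im[...,0]>60)&(im[...,0]>1.7*im[...,2])&(im[...,0]-im[...,2]>30)
k=comp(k,proj("wrist",[[570,-258,40]])[0]); ys,xs=np.where(k); print(k.sum(),xs.min(),xs.max(),ys.min(),ys.max())
print(fitblk([(mw,k)],[570,-260,40,90,-21.4]))
go(572.5,-255,40,-21.4,-45)
E
```

```text
t 61.95 E [ 587.9 -215.4  102.1] psi -21.5 th -44.8 F [-0.2 -0.7 -0.5] w 88.2 q4-6 [-0.76  1.29  0.72]
12937 276 381 186 316
(array([ 570.7, -261.5,   38.1,   88.3,  -18.9]), np.float64(0.02))
(572.5, -255, 40, -21.4, -45) row [0.015, -0.001, 0.075, 0.001, -0.005, -0.004]
```

>>> {"api": "move_arm", "payload": {
  "targets": [
    [0.015,0,0.01,0,0,0],
    [0.015,-0.001,0.03,0,0,0],
    [0.015,-0.001,0.05,0,0,0],
    [0.015,-0.001,0.068,0,0,0],
    [0.014,-0.001,0.076,0,0,0],
    [0.014,-0.001,0.076,0,0,0],
    [0.014,-0.001,0.076,0,0,0]
  ]
}}

```text
t: 62.7
position: [0.5645, -0.2736, 0.0198]
orientation: [0.215, 0.765, 0.52, -0.314]
ft_force: [-0.0, -0.1, 0.7]
gripper_width: 1.004
```

>>> {"api": "move_arm", "payload": {
  "targets": [
    [0,0,0,0,0,0],
    [0,0,0,0,0,0],
    [0,0,0,0,0,0],
    [0,0,0,0,0,0],
    [0,0,0,0,0,0],
    [0,0,0,0,0,0],
    [0,0,0,0,0,0],
    [0,0,0,0,0,0]
  ],
  "jaw": 0.04
}}

```text
t: 63.5
position: [0.5652, -0.2731, 0.0202]
orientation: [0.216, 0.764, 0.52, -0.314]
ft_force: [1.8, 1.9, 2.9]
gripper_width: 0.631
```

>>> {"api": "move_arm", "payload": {
  "targets": [
    [-0.007,0,-0.007,0,0,0],
    [-0.02,0,-0.02,0,0,0],
    [-0.035,0,-0.035,0,0,0],
    [-0.05,0,-0.05,0,0,0],
    [-0.065,0,-0.065,0,0,0],
    [-0.078,0,-0.078,0,0,0],
    [-0.085,0,-0.085,0,0,0],
    [-0.085,0,-0.085,0,0,0]
  ]
}}

```text
t: 64.3
position: [0.5653, -0.2736, 0.1425]
orientation: [0.217, 0.765, 0.52, -0.313]
ft_force: [1.3, 0.1, -3.3]
gripper_width: 0.631
```

```bash
python3 - <<'E'
from h import *
st(); go(598,193,160,-6.6,-45)
E
```

```text
t 64.3 E [ 572.1 -255.9  161.7] psi -21.5 th -44.7 F [ 1.3  0.1 -3.3] w 55.6 q4-6 [-0.78  1.31  0.63]
(598, 193, 160, -6.6, -45) row [0.304, -0.136, -0.301, -0.178, -0.004, -0.189]
```

>>> {"api": "move_arm", "payload": {
  "targets": [
    [0.02,-0.009,-0.02,0,0,0],
    [0.05,-0.022,-0.05,-0.02,0,-0.02],
    [0.08,-0.036,-0.08,-0.04,0,-0.04],
    [0.11,-0.049,-0.11,-0.06,0,-0.065],
    [0.14,-0.063,-0.14,-0.08,0,-0.085],
    [0.17,-0.076,-0.168,-0.1,0,-0.105],
    [0.2,-0.09,-0.198,-0.12,0,-0.127],
    [0.23,-0.103,-0.228,-0.14,0,-0.15],
    [0.26,-0.116,-0.257,-0.16,0,-0.17],
    [0.285,-0.127,-0.282,-0.178,0,-0.189],
    [0.3,-0.134,-0.297,-0.178,-0.004,-0.189],
    [0.304,-0.136,-0.301,-0.178,-0.004,-0.189],
    [0.304,-0.136,-0.301,-0.178,-0.004,-0.189],
    [0.304,-0.136,-0.301,-0.178,-0.004,-0.189]
  ]
}}

```text
t: 65.7
position: [0.5938, 0.1732, 0.1383]
orientation: [0.253, 0.689, 0.615, -0.288]
ft_force: [-0.3, 0.4, -3.2]
gripper_width: 0.63
```

```bash
python3 - <<'E'
from h import *
st()
for t in (-15,15,45): go(597.5,193,140,-6.6,t)
E
```

```text
t 65.7 E [596.1 192.2 157.4] psi -6.6 th -45.1 F [-0.3  0.4 -3.2] w 55.5 q4-6 [-0.58  1.59  0.84]
(597.5, 193, 140, -6.6, -15) row [0.026, 0.002, 0.008, -0.005, 0.525, 0.002]
(597.5, 193, 140, -6.6, 15) row [0.036, 0.002, -0.002, -0.006, 1.049, 0.001]
(597.5, 193, 140, -6.6, 45) row [0.04, 0.001, -0.015, -0.006, 1.573, -0.001]
```

>>> {"api": "move_arm", "payload": {
  "targets": [
    [0.005,0.001,0,0,0.12,0],
    [0.012,0.001,0.004,0,0.25,0],
    [0.02,0.002,0.006,0,0.39,0],
    [0.026,0.002,0.008,0,0.524,0],
    [0.029,0.002,0.006,0,0.66,0],
    [0.032,0.002,0.003,0,0.8,0],
    [0.034,0.002,0,0,0.93,0],
    [0.036,0.002,-0.002,0,1.05,0],
    [0.037,0.002,-0.005,0,1.18,0],
    [0.038,0.001,-0.009,0,1.31,0],
    [0.039,0.001,-0.012,0,1.44,0],
    [0.04,0.001,-0.014,-0.006,1.54,0],
    [0.04,0.001,-0.015,-0.006,1.573,0],
    [0.04,0.001,-0.015,-0.006,1.573,0],
    [0.04,0.001,-0.015,-0.006,1.573,0]
  ]
}}

```text
t: 67.2
position: [0.5991, 0.2115, 0.1209]
orientation: [-0.254, 0.69, 0.614, 0.286]
ft_force: [-0.9, 0.4, -2.4]
gripper_width: 0.634
```

```bash
python3 - <<'E'
from h import *
st(); go(597.5,193,78,-6.6,45)
E
```

```text
t 67.2 E [596.9 192.5 140. ] psi -6.7 th 45.0 F [-0.9  0.4 -2.4] w 55.9 q4-6 [ 0.92  1.09 -0.54]
(597.5, 193, 78, -6.6, 45) row [-0.043, 0.001, 0.044, 0.001, -0.0, -0.001]
```

>>> {"api": "move_arm", "payload": {
  "targets": [
    [-0.01,0,0.01,0,0,0],
    [-0.022,0,0.023,0,0,0],
    [-0.033,0,0.034,0,0,0],
    [-0.039,0,0.04,0,0,0],
    [-0.042,0.001,0.043,0,0,0],
    [-0.043,0.001,0.044,0,0,0],
    [-0.043,0.001,0.044,0,0,0],
    [-0.043,0.001,0.044,0,0,0]
  ]
}}

```text
t: 68.0
position: [0.6012, 0.2137, 0.0604]
orientation: [-0.255, 0.689, 0.615, 0.287]
ft_force: [-0.5, 0.1, -3.2]
gripper_width: 0.631
```

>>> {"api": "move_arm", "payload": {
  "targets": [
    [-0.0007,0,0.0007,0,0,0],
    [-0.0014,0,0.0014,0,0,0],
    [-0.0014,0,0.0014,0,0,0]
  ]
}}

```text
t: 68.3
position: [0.6007, 0.2136, 0.058]
orientation: [-0.255, 0.689, 0.614, 0.287]
ft_force: [-0.5, -0.4, -3.0]
gripper_width: 0.637
```

>>> {"api": "move_arm", "payload": {
  "targets": [
    [-0.0007,0,0.0007,0,0,0],
    [-0.001,0,0.001,0,0,0],
    [-0.001,0,0.001,0,0,0]
  ]
}}

```text
t: 68.6
position: [0.6006, 0.2137, 0.0563]
orientation: [-0.255, 0.689, 0.614, 0.287]
ft_force: [0.3, -0.0, -3.9]
gripper_width: 0.633
```

>>> {"api": "move_arm", "payload": {
  "targets": [
    [-0.0007,0,0.0007,0,0,0],
    [-0.001,0,0.001,0,0,0],
    [-0.001,0,0.001,0,0,0]
  ]
}}

```text
t: 68.9
position: [0.6008, 0.2139, 0.0562]
orientation: [-0.255, 0.689, 0.614, 0.287]
ft_force: [-3.4, -2.4, 4.8]
gripper_width: 0.632
```

>>> {"api": "move_arm", "payload": {
  "targets": [
    [-0.0007,0,0.0007,0,0,0],
    [-0.001,0,0.001,0,0,0],
    [-0.001,0,0.001,0,0,0]
  ]
}}

```text
t: 69.2
position: [0.601, 0.214, 0.0562]
orientation: [-0.256, 0.689, 0.614, 0.288]
ft_force: [-5.2, -5.7, 12.3]
gripper_width: 0.631
```

>>> {"api": "move_arm", "payload": {
  "targets": [
    [0.0007,0,-0.0007,0,0,0],
    [0.0007,0,-0.0007,0,0,0]
  ]
}}

```text
t: 69.4
position: [0.6009, 0.214, 0.0562]
orientation: [-0.255, 0.689, 0.614, 0.287]
ft_force: [-4.0, -3.6, 8.0]
gripper_width: 0.634
```

>>> {"api": "move_arm", "payload": {
  "targets": [
    [0,0,0,0,0,0],
    [0,0,0,0,0,0],
    [0,0,0,0,0,0],
    [0,0,0,0,0,0],
    [0,0,0,0,0,0],
    [0,0,0,0,0,0],
    [0,0,0,0,0,0],
    [0,0,-0.02,0,0,0],
    [0.01,0,-0.06,0,0,0],
    [0.03,0,-0.1,0,0,0],
    [0.06,0,-0.14,0,0,0],
    [0.08,0,-0.18,0,-0.15,0],
    [0.09,0,-0.2,0,-0.3,0],
    [0.09,0,-0.2,0,-0.45,0],
    [0.09,0,-0.2,0,-0.6,0],
    [0.09,0,-0.2,0,-0.785,0],
    [0.09,0,-0.2,0,-0.785,0]
  ],
  "jaw": 0.0881
}}

```text
t: 71.1
position: [0.5922, 0.1375, 0.2624]
orientation: [0.002, 0.746, 0.666, 0.001]
ft_force: [0.3, 0.3, -0.9]
gripper_width: 1.0
```

```bash
python3 - <<'E'
from fit2 import *
st(); w=imaging.get_image("wrist"); mw=imaging.camera_model("wrist"); cv2.imwrite("pics/w22.png",w)
im=w.astype(int); k=(im[...,0]>60)&(im[...,0]>1.7*im[...,2])&(im[...,0]-im[...,2]>30)
k=comp(k,proj("wrist",[[598,193,75]])[0]); print(k.sum(),fitblk([(mw,k)],[598,193,71,180,-6.6]))
s=imaging.get_image("side"); t=imaging.get_image("top"); print("blues in top",(masks(t)["blue"][:, :480]).sum())
a=cv2.resize(w,(400,300)); b=cv2.resize(s[220:355,180:360],(400,300),interpolation=cv2.INTER_CUBIC)
cv2.imwrite("pics/c22.png",np.hstack([a,b]))
E
```

```text
t 71.1 E [592.1 137.6 289.4] psi -6.5 th -0.0 F [ 0.3  0.3 -0.9] w 88.1 q4-6 [-0.    1.32  0.3 ]
5480 (array([597.6, 194.7,  68.1, 185.8,  -6.3]), np.float64(0.059))
blues in top 91
```

View pics/c22.png

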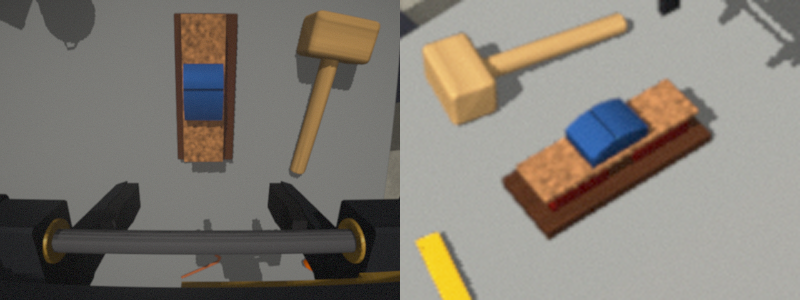

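The wrist and side views show blue at (203,92) and (607,130), curved face up and centred on the level sheet, over both red blocks. Last check is for a second blue where the arm stood at the start, then hand in.

```bash
python3 - <<'E'
from h import *
t=imaging.get_image("top"); k=masks(t)["blue"].astype(np.uint8); n,l,s,c=cv2.connectedComponentsWithStats(k)
print([(c[i].round().tolist(),int(s[i,4])) for i in range(1,n) if s[i,4]>25])
t0=cv2.imread("pics/top0.png")
for nm,(x,y,w,h) in dict(slate=(465,205,55,85),punch=(448,300,48,50),mallet=(210,150,105,55)).items(): print(nm,np.abs(t[y:y+h,x:x+w].astype(int)-t0[y:y+h,x:x+w]).mean().round(1))
print(robot.sign_off())
E
```

```text
[([564.0, 169.0], 158), ([493.0, 175.0], 375), ([234.0, 245.0], 66), ([247.0, 248.0], 30)]
slate 10.6
punch 39.0
mallet 27.5
the job is handed in; nothing more can be done
None
```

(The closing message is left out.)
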